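# Set the dividing wheel to panel 7 and pin it

## Task

The tea bowl on the dividing wheel is to be painted at panel 7. Turn the numbered drum by its upright crank handle until the 7 stands squarely in the window of the hood, then take the index pin from its parking block and put it down through the index bush, fully home in the notch of the rim, so that the drum is locked. The pin drops home only when a notch lies exactly under it: find it by feel, gently, without ever forcing the pin against the drum; do not touch the bowl, let it stay in the middle of the wheel, and leave the other ware where it is.

Things in the scene. Friction and masses are not known exactly. Their poses are not given: they have to be found in the camera images.
- stand: Grey cast stand of the dividing wheel, fixed to the table; origin on the table under the drum's vertical axis; x points from the axis to the window. It carries the aluminium drum: notched flat rim at z 36-50 mm, 284 mm across; sloping flank with black numerals 0-9, 36 deg apart; flat top at z 84, radius 94 mm. The drum turns stiffly (1.1 N m, 13 N at the crank) and stays where it is left.
- window (a point): Middle of the 36 x 36 mm window in the steel hood over the flank, 113 mm from the axis, z 72 mm. Numerals read upright from outside, facing the axis. Turning the drum anticlockwise (from above) brings higher numbers; it starts between 0 and 5; stops lie just below 0 and beyond 9. Hood: up to z 92, at radius 90-162 mm, within 55 deg of the window.
- crank_top (a point): Top centre of the black upright crank handle: 16 mm diameter, z 88 to 128 mm, 82 mm from the axis; it spins freely, so its yaw means nothing. It stands on a hand ring clamped to the drum's top by hand, so it tells the drum's angle only within 6 deg: with numeral n centred in the window it is (36 n - 72) deg, give or take 6, anticlockwise from the stand's x axis (with 7: opposite the window).
- bush (a point): Mouth of the index bush: hole of 13.2 mm with a 3 mm funnel in a dark block 30 x 36 mm, z 54 to 80 mm (this point at 80), 134 mm from the axis, over the rim (top at z 50). The rim has ten straight notches 13.2 mm wide, right through, open outwards; one lies under the bush whenever a numeral is centred in the window. The bush stands 72 deg anticlockwise from the window.
- pin: Loose index pin, 0.11-0.18 kg, upright in the parking block; origin at its lower tip, z up along it. Steel shank 12 mm diameter to 42 mm (edge of the tip hardly broken), collar 24 mm to 47 mm, black handle 16 mm diameter to 85 mm. Home: tip at z 38 mm, 12 mm deep in a notch, collar on the bush. Without a notch under it, it stands in the bush, tip on the rim at z 50 mm.
- park (a point): Mouth of the hole in the grey parking block where the pin stands at the start, 36 x 36 mm, 60 mm high (this point at z 60; the parked pin's tip is at z 18). A pin standing in the bush rides on the rim while the drum is turned and falls by its own weight once a notch is within 1 mm; then the crank goes solid. Over 30 N of the pin on the drum, down or sideways, harms the rim.
- bowl: Small white tea bowl standing loose in the middle of the drum's top (foot at z 84 mm): 72 mm across the rim, 46 mm high; origin under its foot. Not to be touched.
- turned_bowl: White bowl turned over on the table beside the wheel, near the parking block, 96 mm across, 52 mm high; origin under its centre. Leave it.
- turned_bowl2: A like bowl turned over on the other side, near the bush, 96 mm across, 52 mm high; origin under its centre. Leave it.
- mug: White mug, 80 mm across, 88 mm high, left of the wheel; origin under its centre. Leave it.
- oil_jar: Small amber glass jar with white cap, 52 mm across, 70 mm high, left of the wheel; origin under its centre. Leave it.
- dish: Flat white dish, 90 mm across, 12 mm high, right of the wheel; origin under its centre. Leave it.
- vase: White vase, 94 mm across, 155 mm high, right of the wheel; origin under its centre. Leave it.
Not all that is in view belongs to the job. There is more than one size of the pin; the one meant has the size given above.

How it is judged:
On the way, in this order (a step that is already met when the one before it is completed fails the run):
1. the 7 has come to the window (crank about opposite the window, within 13 deg) (y of crank_top in the frame of stand between -0.0185 and 0.0185 m and x of crank_top in the frame of stand below 0 m), for 0.1 s.
2. the pin is home in the bush with the 7 in the window (y of crank_top in the frame of stand between -0.012 and 0.012 m and x of crank_top in the frame of stand below 0 m and z of pin in the frame of stand below 0.04 m and horizontal distance between pin and bush below 0.004 m), for 0.2 s.
At the end, for the whole second after the job is handed in: The drum is locked with the 7 in the window: the pin is home in the bush and notch (collar within 2 mm of the bush, within 4 mm of its axis, upright, at rest) with the crank opposite the window within 12 mm, and the tea bowl stands upright within 12 mm of the middle of the wheel (all of step 2 and angle between each of pin, bowl's own z axis and vertical below 0.1 rad and linear speed of pin below 0.02 m/s and horizontal distance between bowl and stand below 0.012 m); the robot touches nothing.
It fails at once if the pin is forced against the drum with over 30 N (contact force between pin and drum above 30 N).
It fails at once if the robot touches the tea bowl on the wheel (contact force between bowl and the fingers above 0.3 N or contact force between bowl and the arm above 0.3 N).
It fails at once if other ware is shifted by more than 20 mm (distance of any of turned_bowl, turned_bowl2, mug, oil_jar, dish, vase from where it was at the start of the episode above 0.02 m).
It also fails if it takes over 67 s, if anything falls off the work surface, if the arm or the gripper's body presses on something with over 40 N, if the wrist force passes 120 N, or if a joint passes its speed limit or range.

## Robot

A 7-joint arm with a two-finger parallel gripper is mounted at the origin on the work surface. World frame = base frame: x ahead of the robot, y to its left, z up, the work surface at z = 0. Lengths are in m, angles in rad, forces in N, time in s.
With the tool pointing down it reaches from about 0.425 to 0.875 m from the base axis. Payload 4.7 kg.
Tool frame: the origin (TCP) lies on the centre line of the jaws, within the pads' length; the fingertips stand 8 mm ahead of it and the grasp point (between the pads) lies 11 mm behind it; z points along the fingers, y is the direction in which the jaws open and shut (so a half turn about z gives the same grasp; the last joint's range is limited). The gripper opens to 87 mm and grips with 3 to 60 N. Pads are 19 mm wide; open, the fingers measure 117 mm over their backs; the gripper's body (75 mm by 190 mm) begins 51 mm behind the grasp point.
Start: joints at [1.206, 0.321, -0.07, 1.45, 0.023, 1.371, -0.057], TCP at [0.24, -0.604, 0.231] pointing down, gripper open.
Joint ranges: [-2.86, 2.86], [-0.3, 2.09], [-1.38, 1.24], [0.06, 2.45], [-1.56, 4.7], [0.09, 2.05], [-2.69, 2.69]. Speed limits (rad/s): [2.57, 2.57, 3.14, 3.14, 3.14, 3.14, 3.14].

## Interface

Orientations are given as a rotation vector (axis times angle).
In Python, from bench import ctrl, cams, workorder gives the robot as it stands. The module is installed in compiled form; this text tells all that it offers.
- The arm moves only by the tool carry_out, never from a script. Its argument "rows" is a list of rows, each an object with "offset": the shift along the tool's x, y, z in m, a list of three; "rot": the turn, a rotation vector about the tool's x, y, z in degrees, a list of three; "gripper": the opening, from 0 (shut) to 1 (fully open). In form: [{"offset": [dx, dy, dz], "rot": [rx, ry, rz], "gripper": gripper}, ...]. A call has 1 to 10 rows; each row shifts and turns the commanded pose from where the row before left it, along the tool's axes as they then stand; what a row does not reach is not made up. A row lasts 1/8 s, in which the tool goes at most 62.5 mm and 10.7 degrees, less where a joint would pass 70% of its speed; a pose out of reach is approached as far as the arm can. A call is refused whole if a number of a shift passes 0.0625 or a number of a turn 10.7, either way. A call with a gripper value outside its range is refused whole. The fingers move at their own pace and stop on an object; "grip_force" is the grip in N (left out, the last holds). Time passes only in rows, so rows that do not move let the fingers close. It gives the time, the measured TCP pose, the force and the opening at its end, in the units of the state.
- ctrl.get_state(): the state, without advancing time (a new reading comes with each control period).
- cams.get_image(name): name is "scene" or "side" or "wrist"; returns a dict with "img" (384x512x3 uint8, red, green, blue), "vfov" (degrees; the focal length in pixels is half the picture's height over the tangent of half this angle, whatever the lens; pixels are square), "cx", "cy" (the principal point, pixels), "k1" (the pictures are not rectified: a ray, as slopes to the right and down, at radius r is drawn at 1 + k1 r^2 times it, then the intrinsics apply), "R" (3x3) and "t" (3): a world point X has camera coordinates R X + t. Camera axes: x right, y down, z forward; pixel columns grow to the right and rows downward; lengths in m; the calibration is good to about 2 mm. A picture is of the moment at which its call begins. There is no depth.
- workorder.close_job(): hands the job in, once; it reports no verdict.
The state is a dict: "time": time; "joint_positions": joint angles; "qd": joint speeds; "joint_torque": joint torques, N m; "position": TCP position; "tool_rot": TCP orientation; "ft_force": force on the tool from outside, world axes, zero at the start; "torque": the same for the moment, N m; "grip_width": opening from 0.0 (shut) to 1.0 (fully open).
Only numpy, scipy, OpenCV 4.12 (cv2) and the standard library are available. Lean on these libraries where they do the work, as an engineer would, in place of code of your own. Each camera call takes 0.05 s, during which the arm holds its last target.

## Working session

There is one attempt and no reset: what is moved stays moved. The work goes in short steps, Python scripts to look and compute and a tool call to move; the robot and the scene stay as the last step left them, time stands still between calls to the robot, and variables do not carry over. Pictures are saved under pics/ and viewed, and the job is handed in when it is done.

Besides the shell and the picture viewer there is one more tool, called after ">>>" as name([rows], argument=value, ...), one row to a line, values as JSON. carry_out: Moves the arm, as the interface text tells. Its arguments: {"type":"object","properties":{"rows":{"type":"array"},"grip_force":{"type":"number"}},"required":["rows"]}

```bash
mkdir -p pics; python3 - <<'E'
from bench import ctrl,cams
import cv2
s=ctrl.get_state(); print({k:(v if not hasattr(v,'__len__') else [round(float(a),4) for a in v]) for k,v in s.items()})
for n in("scene","side","wrist"):
    d=cams.get_image(n); print(n,d['vfov'],d['cx'],d['cy'],d['k1'],d['R'].tolist() if hasattr(d['R'],'tolist') else d['R'],d['t'])
    cv2.imwrite(f"pics/{n}0.png",d['img'][:,:,::-1])
E
```

```text
{'time': 0.0, 'joint_positions': [1.2061, 0.3218, -0.0701, 1.4517, 0.0226, 1.3708, -0.0569], 'qd': [-0.0021, -0.0001, 0.0001, -0.0012, 0.0007, -0.0014, 0.0005], 'joint_torque': [0.0002, -49.1291, -0.4039, -31.2524, -0.0641, 0.0438, 0.0002], 'position': [0.2401, -0.6034, 0.2295], 'tool_rot': [-3.0836, -0.5912, 0.0007], 'ft_force': [0.151, -0.5776, 0.3524], 'torque': [-0.0227, -0.0057, 0.0091], 'grip_width': 1.0017676728112408}
scene 50.18618454771514 257.30482990492993 187.7252406197693 -0.1045541005747683 [[-0.7891200923945021, 0.613953871588446, 0.018711583066400576], [0.3732429667418218, 0.5034810130413373, -0.7792281804995455], [-0.48783108506639483, -0.6079206470160616, -0.6264609480043568]] [ 0.44441355 -0.13506949  1.66347421]
side 44.999790384446186 251.8260317542173 192.0118063974121 0.051037819672988906 [[-0.792426779939354, -0.6098488034540231, -0.0120098026895879], [-0.2870165201726525, 0.3901729682467019, -0.874863744818323], [0.5382205083262138, -0.6898184484161427, -0.48422019024594337]] [0.45474229 0.24883326 0.94200225]
wrist 67.90436962633693 254.0394258434474 188.76408588222858 -0.046916062430131966 [[0.37098193899837967, -0.9286372990814723, -0.0022732557430806904], [-0.8922407854453098, -0.3571183773040376, 0.2763563738719812], [-0.25744665801859173, -0.10049493194386419, -0.9610525411904695]] [-0.64891502 -0.03330102  0.39055533]
```

View pics/scene0.png

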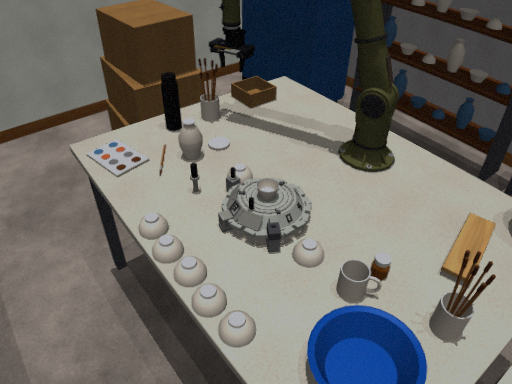

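View pics/side0.png

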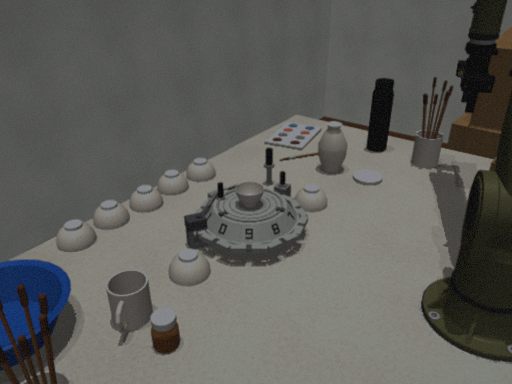

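View pics/wrist0.png

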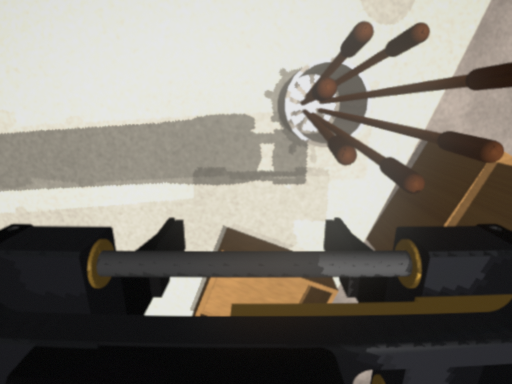

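```bash
python3 - <<'E'
import cv2
a=cv2.imread('pics/scene0.png')[135:265,170:340]; cv2.imwrite('pics/sc_crop.png',cv2.resize(a,None,fx=4.5,fy=4.5,interpolation=cv2.INTER_CUBIC))
a=cv2.imread('pics/side0.png')[135:290,160:340]; cv2.imwrite('pics/sd_crop.png',cv2.resize(a,None,fx=3.8,fy=3.8,interpolation=cv2.INTER_CUBIC))
E
```

```text
(no output)
```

View pics/sc_crop.png

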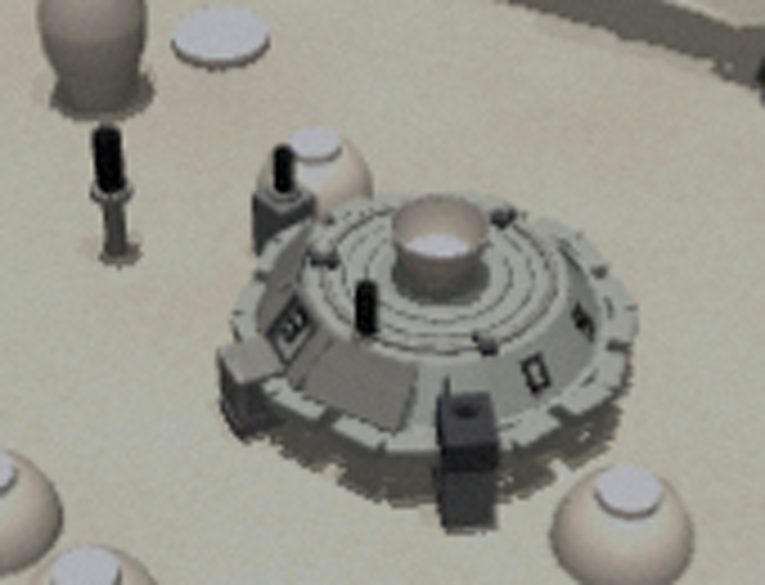

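View pics/sd_crop.png

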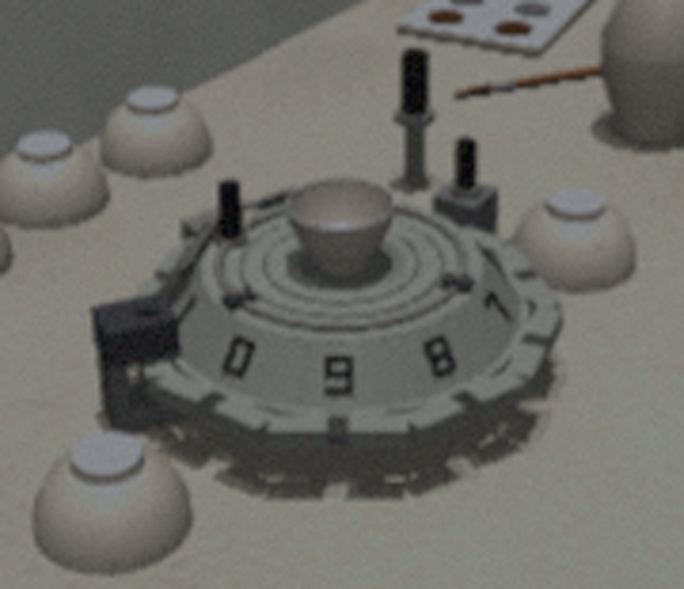

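```bash
cat > h.py <<'E'
import numpy as np, cv2
from bench import ctrl,cams
def K(d):
    H,W=d['img'].shape[:2]; f=H/2/np.tan(np.radians(d['vfov'])/2)
    return np.array([[f,0,d['cx']],[0,f,d['cy']],[0,0,1]]),np.array([d['k1'],0,0,0.])
def ray(d,p):
    k,D=K(d); u=cv2.undistortPoints(np.array([[p]],float),k,D)[0,0]
    R=np.array(d['R']);o=-R.T@np.array(d['t']); v=R.T@np.array([u[0],u[1],1]); return o,v/np.linalg.norm(v)
def plane(d,p,z):
    o,v=ray(d,p); return o+v*(z-o[2])/v[2]
def tri(rs):
    A=sum(np.eye(3)-np.outer(v,v) for o,v in rs); b=sum((np.eye(3)-np.outer(v,v))@o for o,v in rs)
    x=np.linalg.solve(A,b); return x,[np.linalg.norm((np.eye(3)-np.outer(v,v))@(x-o)) for o,v in rs]
def proj(d,X):
    k,D=K(d); return cv2.projectPoints(np.array(X,float).reshape(-1,3),cv2.Rodrigues(np.array(d['R']))[0],np.array(d['t'],float),k,D)[0][:,0]
def st():
    s=ctrl.get_state(); 
    for k in('time','position','tool_rot','ft_force','torque','grip_width','joint_positions'): print(k,np.round(s[k],4))
    return s
E
python3 - <<'E'
from h import *
import pickle
S=cams.get_image('scene');D=cams.get_image('side');W=cams.get_image('wrist')
pickle.dump((S,D,W),open('v0.pkl','wb'))
s=lambda x,y:(x/4.5+170-.4,y/4.5+135-.4); e=lambda x,y:(x/3.8+160-.4,y/3.8+135-.4)
for n,a,b,z in [('crank',(367,283),(230,183),.128),('bush',(467,408),(155,312),.08),('pin',(284,150),(466,142),.103),('bowlrim',(440,220),(342,203),.130),('decoy',(107,130),(415,53),.1),('tb1',(316,143),(576,203),.052),('tb2',(630,488),(105,455),.052)]:
    x,r=tri([ray(S,s(*a)),ray(D,e(*b))]); print(n,x.round(4),np.round(r,4),plane(S,s(*a),z).round(4),plane(D,e(*b),z).round(4))
print('window',plane(S,s(290,328),.072))
w=W; print('wristcam',-np.array(w['R']).T@w['t'])
Rt=cv2.Rodrigues(np.array(ctrl.get_state()['tool_rot']))[0]
print(Rt.round(3)); print('cam in tool',Rt.T@(-np.array(w['R']).T@w['t']-ctrl.get_state()['position']), Rt.T@np.array(w['R']).T)
E
```

```text
crank [0.6324 0.0545 0.1276] [0.0006 0.0006] [0.6331 0.0557 0.128 ] [0.6325 0.054  0.128 ]
bush [0.6194 0.1474 0.0764] [0.0015 0.0015] [0.6228 0.152  0.08  ] [0.6161 0.1493 0.08  ]
pin [ 0.5688 -0.1335  0.1011] [0.001 0.001] [ 0.571  -0.1299  0.103 ] [ 0.5674 -0.1322  0.103 ]
bowlrim [0.5524 0.0341 0.13  ] [0.0003 0.0003] [0.5522 0.0336 0.13  ] [0.5523 0.0346 0.13  ]
decoy [ 0.674  -0.2161  0.1163] [0.0003 0.0003] [ 0.6634 -0.2361  0.1   ] [ 0.696  -0.2471  0.1   ]
tb1 [ 0.5026 -0.1837  0.0498] [0.0007 0.0007] [ 0.505  -0.1802  0.052 ] [ 0.501  -0.1815  0.052 ]
tb2 [0.5643 0.2508 0.0501] [0.0003 0.0003] [0.5659 0.2524 0.052 ] [0.5625 0.2522 0.052 ]
window [0.66523649 0.00991575 0.072     ]
wristcam [ 0.31162113 -0.57535564  0.38355226]
[[ 0.929  0.37  -0.   ]
 [ 0.37  -0.929  0.001]
 [-0.    -0.001 -1.   ]]
cam in tool [ 7.67739061e-02 -1.03174311e-04 -1.53364842e-01] [[ 1.23111686e-03 -9.61073972e-01 -2.76288446e-01]
 [ 9.99998946e-01  1.39588243e-03 -3.99693551e-04]
 [ 7.69801256e-04 -2.76287662e-01  9.61074677e-01]]
```

```bash
python3 - <<'E'
from h import *
import pickle
S,D,W=pickle.load(open('v0.pkl','rb'))
print('pot',plane(S,(210,118),0),tri([ray(S,(202,60)),ray(D,(436,82))])[0],plane(D,(426,165),0))
print('thermos',plane(S,(173,128),0),plane(D,(378,150),0), tri([ray(S,(168,73)),ray(D,(385,81))])[0])
print('vase',plane(S,(191,158),0))
E
```

```text
pot [ 0.35037568 -0.62723154  0.        ] [ 0.35388537 -0.66090478  0.26637   ] [ 0.32670448 -0.62733781  0.        ]
thermos [ 0.53028952 -0.64895322  0.        ] [ 0.50563196 -0.65046562  0.        ] [ 0.51736867 -0.66267463  0.24623646]
vase [ 5.85367624e-01 -3.99869966e-01  1.11022302e-16]
```

>>> carry_out([
  {"offset":[0.0185,-0.0465,-0.03],"rot":[0,0,0],"gripper":1},
  {"offset":[0.0185,-0.0465,-0.03],"rot":[0,0,0],"gripper":1},
  {"offset":[0.041,-0.0274,-0.01],"rot":[0,0,0],"gripper":0.6},
  {"offset":[0.041,-0.0274,0],"rot":[0,0,0],"gripper":0.6},
  {"offset":[0.041,-0.0274,0],"rot":[0,0,0],"gripper":0.6},
  {"offset":[0.041,-0.0274,0],"rot":[0,0,0],"gripper":0.6},
  {"offset":[0.041,-0.0274,0],"rot":[0,0,0],"gripper":0.6},
  {"offset":[0.0307,-0.0434,0],"rot":[0,0,0],"gripper":0.6},
  {"offset":[0.0307,-0.0434,0],"rot":[0,0,0],"gripper":0.6},
  {"offset":[0.0307,-0.0434,0],"rot":[0,0,0],"gripper":0.6},
])

```text
time: 1.55
position: [0.4178, -0.1439, 0.3007]
tool_rot: [3.085, 0.591, 0.0]
ft_force: [0.7, -0.8, -0.3]
grip_width: 0.598
```

>>> carry_out([
  {"offset":[0.0307,-0.0434,0],"rot":[0,0,0],"gripper":0.6},
  {"offset":[0.0307,-0.0434,0],"rot":[0,0,0],"gripper":0.6},
  {"offset":[0.0307,-0.0434,0],"rot":[0,0,7.7],"gripper":0.6},
  {"offset":[0,0,0],"rot":[0,0,0],"gripper":0.6},
  {"offset":[0,0,0],"rot":[0,0,0],"gripper":0.6},
])

```text
time: 2.17
position: [0.4548, 0.0086, 0.3005]
tool_rot: [3.117, 0.384, -0.001]
ft_force: [-0.1, 0.2, -0.1]
grip_width: 0.599
```

```bash
python3 - <<'E'
from h import *
import pickle
W=cams.get_image('wrist'); pickle.dump(W,open('w1.pkl','wb')); st()
cv2.imwrite('pics/w1.png',cv2.resize(W['img'][:,:,::-1],None,fx=1.56,fy=1.56,interpolation=cv2.INTER_CUBIC))
E
```

```text
time 2.225
position [0.4548 0.0079 0.3004]
tool_rot [ 3.1178e+00  3.8090e-01 -6.0000e-04]
ft_force [ 0.3871 -0.8803 -0.5764]
torque [-0.0336 -0.0289  0.0249]
grip_width 0.6028
joint_positions [ 0.7073 -0.1274 -0.7048  1.7724 -0.0822  1.4671 -1.3126]
```

View pics/w1.png

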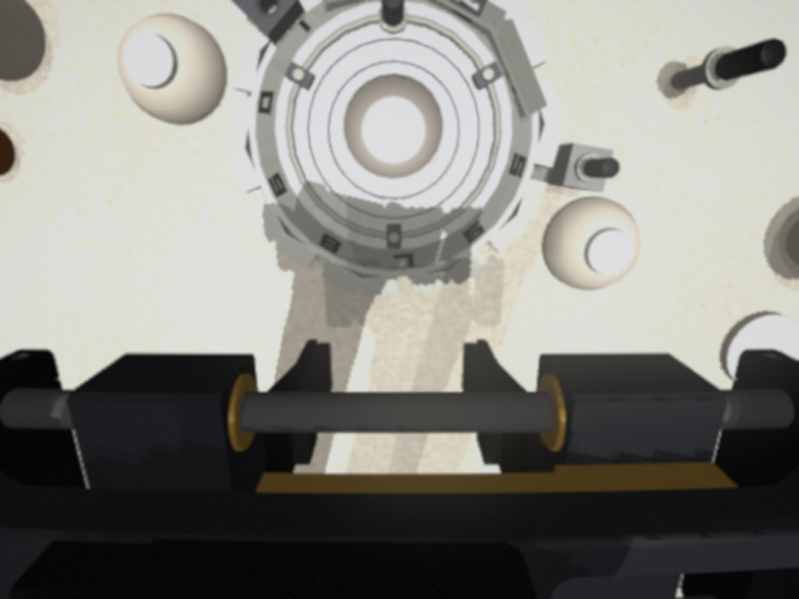

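>>> carry_out([
  {"offset":[0.045,0,-0.04],"rot":[0,0,0],"gripper":0.6},
  {"offset":[0,0,0],"rot":[0,0,0],"gripper":0.6},
  {"offset":[0,0,0],"rot":[0,0,0],"gripper":0.6},
])

```text
time: 2.6
position: [0.4983, 0.0189, 0.34]
tool_rot: [-3.118, -0.38, 0.002]
ft_force: [0.2, -0.0, 0.0]
grip_width: 0.601
```

```bash
python3 - <<'E'
from h import *
import pickle
W=cams.get_image('wrist'); pickle.dump(W,open('w2.pkl','wb')); st()
a=W['img'][0:230,120:430,::-1]
cv2.imwrite('pics/w2.png',cv2.resize(a,None,fx=2.5,fy=2.5,interpolation=cv2.INTER_CUBIC))
E
```

```text
time 2.65
position [0.4979 0.019  0.3399]
tool_rot [ 3.1183e+00  3.8020e-01 -2.3000e-03]
ft_force [ 0.2677 -0.1433  0.4799]
torque [ 0.0334  0.0113 -0.0025]
grip_width 0.5993
joint_positions [ 0.6844 -0.0106 -0.7607  1.6113 -0.0071  1.5395 -1.4042]
```

View pics/w2.png

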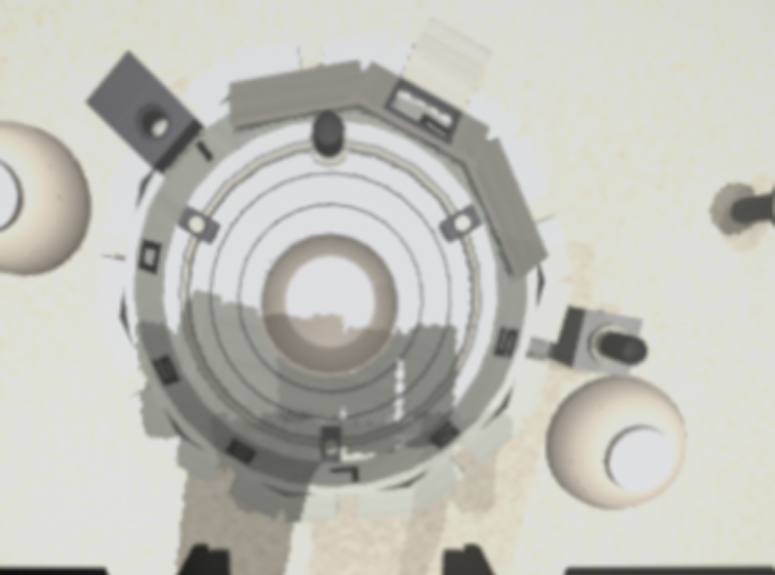

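```bash
cat > m.py <<'E'
from h import *
import pickle
from scipy.optimize import least_squares
W=pickle.load(open('w2.pkl','rb'))
c=lambda x,y:(x/2.5+120-.3,y/2.5-.3)
num={7:(345,472),6:(443,436),5:(507,342),8:(240,450),9:(166,370),0:(150,257),1:(204,150)}
P={n:plane(W,c(*p),.070)[:2] for n,p in num.items()}
def res(q): return np.concatenate([P[n]-[q[0]+q[3]*np.cos(q[2]-n*np.pi/5),q[1]+q[3]*np.sin(q[2]-n*np.pi/5)] for n in P])
f=least_squares(res,[.55,.03,1.4,.113]); print('centre',f.x[:2],'phi0',np.degrees(f.x[2]),'r',f.x[3]); print((f.fun.reshape(-1,2)*1000).round(1).tolist())
bowl=plane(W,c(330,302),.130); print('bowl rim',bowl)
C=f.x[:2]
for n,p,z in [('crank',(328,122),.128),('bush',(153,123),.08),('pin',(632,351),.103),('win',(424,107),.075),('tb1',(638,460),.052)]:
    X=plane(W,c(*p),z)[:2]; d=X-C; print(n,X.round(4),'r',np.hypot(*d).round(4),'ang',np.degrees(np.arctan2(d[1],d[0])).round(2))
E
python3 m.py
```

```text
centre [0.55507453 0.03687417] phi0 90.6464749526636 r 0.10613134777352427
[[1.5, 0.1], [-1.1, 0.3], [0.1, -0.9], [0.2, 0.4], [-0.2, -0.1], [-0.7, -0.3], [0.2, 0.5]]
bowl rim [0.55609429 0.03668606 0.13      ]
crank [0.6367 0.0576] r 0.0843 ang 14.22
bush [0.6226 0.1512] r 0.1328 ang 59.46
pin [ 0.57   -0.1301] r 0.1676 ang -84.87
win [0.6659 0.0122] r 0.1135 ang -12.56
tb1 [ 0.5046 -0.1803] r 0.223 ang -103.07
```

>>> carry_out([
  {"offset":[0.0475,-0.0012,0],"rot":[0,0,0],"gripper":0.6},
  {"offset":[0.047,-0.0012,0],"rot":[0,0,0],"gripper":0.6},
  {"offset":[0.047,-0.0012,0.03],"rot":[0,0,0],"gripper":0.6},
  {"offset":[0,0,0.05],"rot":[0,0,0],"gripper":0.6},
  {"offset":[0,0,0.05],"rot":[0,0,0],"gripper":0.6},
  {"offset":[0,0,0.04],"rot":[0,0,0],"gripper":0.6},
  {"offset":[0,0,0],"rot":[0,0,0],"gripper":0.6},
  {"offset":[0,0,0],"rot":[0,0,0],"gripper":0.6},
])

```text
time: 3.65
position: [0.6356, 0.0576, 0.1724]
tool_rot: [3.117, 0.382, 0.003]
ft_force: [-0.3, -0.3, 0.1]
grip_width: 0.6
```

```bash
python3 - <<'E'
from h import *
W=cams.get_image('wrist'); st()
cv2.imwrite('pics/w3.png',cv2.resize(W['img'][:,:,::-1],None,fx=1.5,fy=1.5,interpolation=cv2.INTER_CUBIC))
D=cams.get_image('side'); cv2.imwrite('pics/d3.png',cv2.resize(D['img'][80:280,140:360,::-1],None,fx=3,fy=3,interpolation=cv2.INTER_CUBIC))
E
```

```text
time 3.7
position [0.6362 0.0579 0.173 ]
tool_rot [3.1175 0.3822 0.0055]
ft_force [ 0.4473 -0.2506 -0.6231]
torque [ 0.0157 -0.0051  0.0156]
grip_width 0.5983
joint_positions [ 0.4762  0.4364 -0.7943  1.5378  0.3197  1.2982 -1.6836]
```

View pics/w3.png

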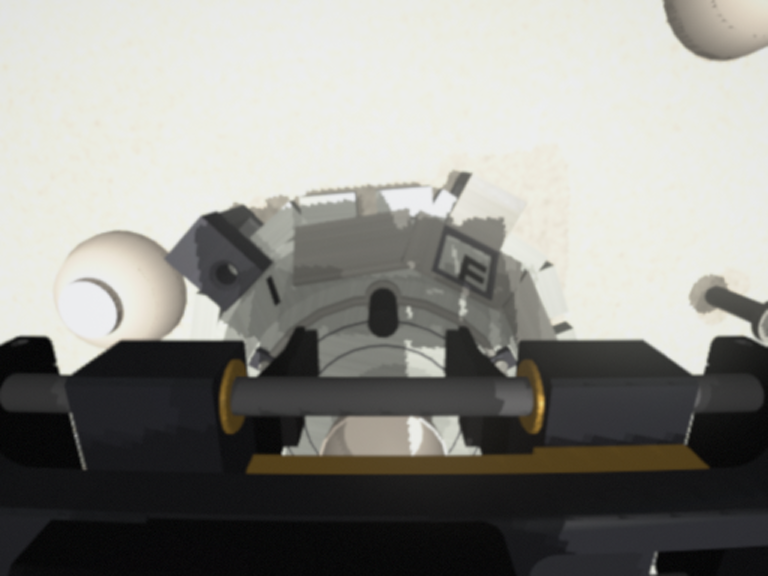

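View pics/d3.png

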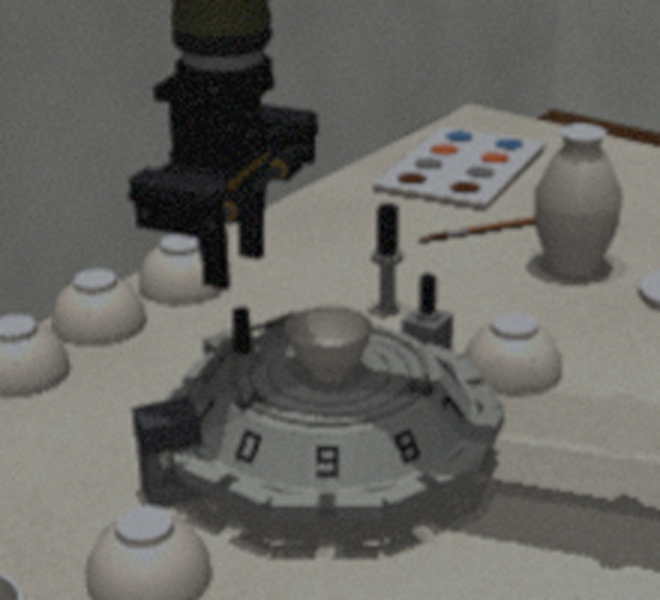

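```bash
python3 - <<'E'
from h import *
d=cams.get_image('wrist')
p=plane(d,(383/1.5-.3,298/1.5-.3),.128); print(p)
s=ctrl.get_state(); R=cv2.Rodrigues(np.array(s['tool_rot']))[0]; print(R.T@(p-s['position']), s['position'],R[:,2])
E
```

```text
[0.64852475 0.06054301 0.128     ]
[0.01236347 0.00054199 0.04503508] [0.63622833 0.05809008 0.17298988] [ 3.74918755e-03 -2.35103409e-04 -9.99992944e-01]
```

```bash
python3 - <<'E'
from h import *
d=cams.get_image('wrist')
s=ctrl.get_state(); R=cv2.Rodrigues(np.array(s['tool_rot']))[0]
for y,z in((324,.128),(300,.09)):
    p=plane(d,(383/1.5-.3,y/1.5-.3),z); print(p,R.T@(p-s['position']))
E
```

```text
[0.63537205 0.05729362 0.128     ] [-0.0009831   0.00052131  0.04463312]
[0.63555806 0.05718926 0.09      ] [-0.00094476  0.00062853  0.08263355]
```

>>> carry_out([
  {"offset":[-0.002,0.0,0.035],"rot":[0,0,0],"gripper":0.6},
  {"offset":[0,0,0.032],"rot":[0,0,0],"gripper":0.6},
  {"offset":[0,0,0],"rot":[0,0,0],"gripper":0.0},
  {"offset":[0,0,0],"rot":[0,0,0],"gripper":0},
  {"offset":[0,0,0],"rot":[0,0,0],"gripper":0},
  {"offset":[0,0,0],"rot":[0,0,0],"gripper":0},
  {"offset":[0,0,0],"rot":[0,0,0],"gripper":0},
], grip_force=35)

```text
time: 4.72
position: [0.634, 0.0564, 0.1046]
tool_rot: [3.117, 0.382, 0.003]
ft_force: [0.5, -1.6, 3.5]
grip_width: 0.173
```

>>> carry_out([
  {"offset":[-0.0003,-0.00715,0],"rot":[0,0,-5],"gripper":0},
  {"offset":[-0.0003,-0.00715,0],"rot":[0,0,-5],"gripper":0},
  {"offset":[-0.0003,-0.00715,0],"rot":[0,0,-5],"gripper":0},
  {"offset":[-0.0003,-0.00715,0],"rot":[0,0,-5],"gripper":0},
])

```text
time: 5.22
position: [0.6267, 0.0752, 0.1047]
tool_rot: [2.995, 0.91, 0.01]
ft_force: [9.6, -11.4, -0.6]
grip_width: 0.169
```

```bash
cat > f.py <<'E'
from h import *
s=st(); C=np.array([.555,.0365]); r=s['position'][:2]-C; a=np.arctan2(r[1],r[0]); F=s['ft_force']
u=r/np.hypot(*r); R=cv2.Rodrigues(np.array(s['tool_rot']))[0]
print('ang',np.degrees(a),'r',np.hypot(*r),'yaw',np.degrees(np.arctan2(R[1,0],R[0,0])),'Frad',F[:2]@u,'Ftan',F[:2]@[-u[1],u[0]],'Fz',F[2])
E
python3 f.py
```

```text
time 5.225
position [0.6267 0.0752 0.1047]
tool_rot [2.9952 0.9098 0.0095]
ft_force [  9.5672 -11.3776  -0.5851]
torque [-2.5449 -2.0504 -0.0451]
grip_width 0.1692
joint_positions [ 0.4834  0.4994 -0.8421  1.6323  0.4082  1.1851 -1.4337]
ang 28.382786944757694 r 0.08147433696952326 yaw 33.79191759093899 Frad 3.008716279620185 Ftan -14.557751898968446 Fz -0.5850628944106082
```

>>> carry_out([
  {"offset":[-0.0003,-0.00715,0],"rot":[0,0,-5],"gripper":0},
  {"offset":[-0.0003,-0.00715,0],"rot":[0,0,-5],"gripper":0},
  {"offset":[-0.0003,-0.00715,0],"rot":[0,0,-5],"gripper":0},
  {"offset":[-0.0003,-0.00715,0],"rot":[0,0,-5],"gripper":0},
  {"offset":[-0.0003,-0.00715,0],"rot":[0,0,-5],"gripper":0},
  {"offset":[-0.0003,-0.00715,0],"rot":[0,0,-5],"gripper":0},
  {"offset":[-0.0003,-0.00715,0],"rot":[0,0,-5],"gripper":0},
  {"offset":[-0.0003,-0.00715,0],"rot":[0,0,-5],"gripper":0},
])

```text
time: 6.22
position: [0.5825, 0.1136, 0.1047]
tool_rot: [2.503, 1.885, 0.015]
ft_force: [14.8, -3.1, -6.1]
grip_width: 0.172
```

```bash
python3 f.py
```

```text
time 6.225
position [0.5825 0.1136 0.1047]
tool_rot [2.503  1.8848 0.0149]
ft_force [14.8134 -3.1472 -6.1295]
torque [-0.7037 -3.1809 -0.0376]
grip_width 0.1719
joint_positions [ 0.5789  0.4836 -1.0241  1.729   0.4516  1.1728 -0.8504]
ang 70.35811002817132 r 0.08186073270501854 yaw 73.96371463446316 Frad 2.015349038182528 Ftan -15.009371563671145 Fz -6.12950986946402
```

>>> carry_out([
  {"offset":[-0.0003,-0.00715,0],"rot":[0,0,-5],"gripper":0},
  {"offset":[-0.0003,-0.00715,0],"rot":[0,0,-5],"gripper":0},
  {"offset":[-0.0003,-0.00715,0],"rot":[0,0,-5],"gripper":0},
  {"offset":[-0.0003,-0.00715,0],"rot":[0,0,-5],"gripper":0},
  {"offset":[-0.0003,-0.00715,0],"rot":[0,0,-5],"gripper":0},
  {"offset":[-0.0003,-0.00715,0],"rot":[0,0,-5],"gripper":0},
  {"offset":[-0.0003,-0.00715,0],"rot":[0,0,-5],"gripper":0},
  {"offset":[-0.0003,-0.00715,0],"rot":[0,0,-5],"gripper":0},
])

```text
time: 7.22
position: [0.5256, 0.1137, 0.1048]
tool_rot: [1.704, 2.63, 0.016]
ft_force: [14.2, 3.0, -9.2]
grip_width: 0.17
```

```bash
python3 f.py
```

```text
time 7.225
position [0.5256 0.1137 0.1048]
tool_rot [1.7039 2.6302 0.0164]
ft_force [14.2337  3.0061 -9.2185]
torque [ 0.7444 -3.1522  0.0376]
grip_width 0.1698
joint_positions [ 0.7851  0.4552 -1.2507  1.8609  0.4739  1.1582 -0.2079]
ang 110.85629190160253 r 0.08265030712057539 yaw 114.12645158723981 Frad -2.258401328463834 Ftan -14.371351229377348 Fz -9.218479206572802
```

>>> carry_out([
  {"offset":[-0.0003,-0.00715,0],"rot":[0,0,0],"gripper":0},
  {"offset":[-0.0009,-0.0071,0],"rot":[0,0,0],"gripper":0},
  {"offset":[-0.00155,-0.007,0],"rot":[0,0,0],"gripper":0},
])

```text
time: 7.6
position: [0.5068, 0.1039, 0.1048]
tool_rot: [1.707, 2.63, 0.018]
ft_force: [13.4, 6.0, -9.3]
grip_width: 0.172
```

```bash
python3 f.py
```

```text
time 7.6
position [0.5068 0.1039 0.1048]
tool_rot [1.707  2.6298 0.0185]
ft_force [13.4087  5.9879 -9.3366]
torque [ 1.3181 -2.9517 -0.0267]
grip_width 0.1722
joint_positions [ 0.8566  0.408  -1.2871  1.9076  0.4318  1.137  -0.1732]
ang 125.56390065740297 r 0.08289534125809404 yaw 114.02348255928085 Frad -2.9277319529568975 Ftan -14.390167193417115 Fz -9.3365901199036
```

>>> carry_out([
  {"offset":[-0.00215,-0.0068,0],"rot":[0,0,2],"gripper":0},
  {"offset":[-0.003,-0.0065,0],"rot":[0,0,2],"gripper":0},
  {"offset":[-0.0037,-0.0061,0],"rot":[0,0,2],"gripper":0},
  {"offset":[-0.0045,-0.0056,0],"rot":[0,0,2],"gripper":0},
], grip_force=50)

```text
time: 8.1
position: [0.4872, 0.0845, 0.1047]
tool_rot: [1.887, 2.507, 0.021]
ft_force: [11.2, 9.9, -10.2]
grip_width: 0.168
```

```bash
python3 f.py
```

```text
time 8.1
position [0.4872 0.0845 0.1047]
tool_rot [1.8875 2.5071 0.0206]
ft_force [ 11.2054   9.9121 -10.2375]
torque [ 2.1893 -2.4479  0.0391]
grip_width 0.1682
joint_positions [ 0.9473  0.3275 -1.3053  1.9584  0.3496  1.1062 -0.2214]
ang 144.71964214496455 r 0.083056601101424 yaw 106.05470889252398 Frad -3.4223368790280086 Ftan -14.563595380310336 Fz -10.23751758872824
```

>>> carry_out([
  {"offset":[-0.0051,-0.005,0],"rot":[0,0,2],"gripper":0},
  {"offset":[-0.0057,-0.0044,0],"rot":[0,0,2],"gripper":0},
  {"offset":[0,0,0],"rot":[0,0,0],"gripper":0},
])

```text
time: 8.48
position: [0.4796, 0.0714, 0.1047]
tool_rot: [1.974, 2.442, 0.016]
ft_force: [6.6, 8.1, -5.8]
grip_width: 0.17
```

```bash
python3 f.py; python3 - <<'E'
from h import *
import pickle
S=cams.get_image('scene');D=cams.get_image('side');W=cams.get_image('wrist')
pickle.dump((S,D,W),open('v4.pkl','wb'))
a=cv2.resize(S['img'][150:265,200:330,::-1],None,fx=3.9,fy=3.9,interpolation=cv2.INTER_CUBIC)
cv2.imwrite('pics/s4.png',a)
cv2.imwrite('pics/d4.png',cv2.resize(D['img'][100:280,160:340,::-1],None,fx=3.3,fy=3.3,interpolation=cv2.INTER_CUBIC))
E
```

```text
time 8.475
position [0.4796 0.0714 0.1047]
tool_rot [1.9745 2.4418 0.0157]
ft_force [ 6.5878  8.1331 -5.7585]
torque [ 1.8889 -1.5172  0.0438]
grip_width 0.1697
joint_positions [ 0.9924  0.2923 -1.3097  1.9769  0.313   1.0982 -0.2391]
ang 155.19064051407722 r 0.08310706860649295 yaw 102.08226055769255 Frad -2.5671375486754964 Ftan -10.146680050175014 Fz -5.758535901468049
```

View pics/s4.png

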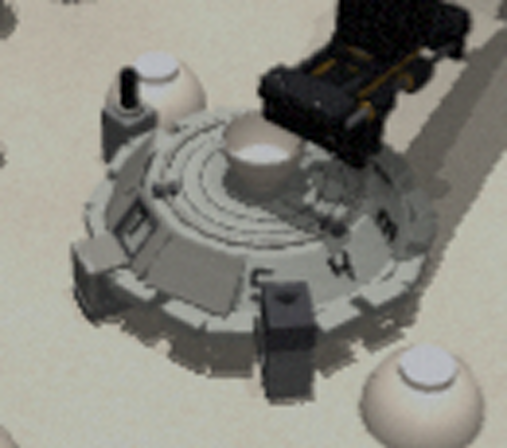

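View pics/d4.png

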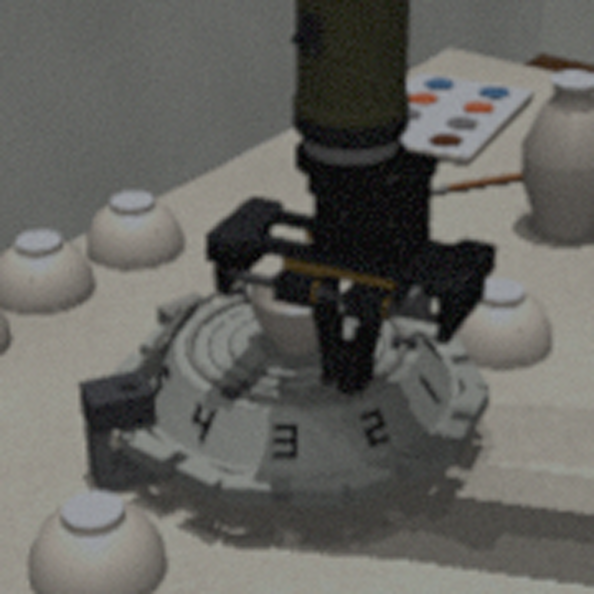

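```bash
python3 - <<'E'
from h import *
import pickle
S,D,W=pickle.load(open('v4.pkl','rb'))
e=lambda x,y:(x/3.3+160-.35,y/3.3+100-.35); s=lambda x,y:(x/3.9+200-.4,y/3.9+150-.4)
C=np.array([.5525,.0345])
for n,p in {4:(202,425),3:(285,440),2:(374,428),1:(430,390)}.items():
    X=plane(D,e(*p),.070)[:2]-C; print(n,np.hypot(*X),'drum minus final',np.degrees(np.arctan2(X[1],X[0]))-(-12.55-36*(n-7)))
for n,p in {4:(342,265),3:(386,222)}.items():
    X=plane(S,s(*p),.070)[:2]-C; print(n,np.hypot(*X),'drum minus final',np.degrees(np.arctan2(X[1],X[0]))-(-12.55-36*(n-7)))
# initial check
S,D,W=pickle.load(open('v0.pkl','rb'))
e=lambda x,y:(x/3.8+160-.35,y/3.8+135-.35)
for n,p in {0:(238,357),9:(339,376),8:(440,357)}.items():
    X=plane(D,e(*p),.070)[:2]-C; a=np.degrees(np.arctan2(X[1],X[0]))-(-12.55-36*(n-7)); print(n,np.hypot(*X),(a+180)%360-180)
E
```

```text
4 0.1130603923859541 drum minus final -5.304408275482331
3 0.11046526598464829 drum minus final -8.359933868591014
2 0.11059132641221785 drum minus final -10.029108386891352
1 0.1088088421465108 drum minus final -370.661415258659
4 0.10946381827131169 drum minus final -9.283207568626253
3 0.10735653324336303 drum minus final -10.467778092447574
0 0.11162290715562978 -147.67619152194357
9 0.11281474131309896 -148.86979415142685
8 0.11106434408055284 -150.56936217214366
```

>>> carry_out([
  {"offset":[-0.0062,-0.0036,0],"rot":[0,0,2],"gripper":0},
  {"offset":[0,0,0],"rot":[0,0,0],"gripper":0},
  {"offset":[0,0,0],"rot":[0,0,0],"gripper":0},
])

```text
time: 9.0
position: [0.4771, 0.0653, 0.1047]
tool_rot: [2.016, 2.409, 0.016]
ft_force: [5.6, 10.7, -4.4]
grip_width: 0.172
```

```bash
python3 f.py
```

```text
time 9.0
position [0.4771 0.0653 0.1047]
tool_rot [2.0161 2.4089 0.0157]
ft_force [ 5.6063 10.7489 -4.3565]
torque [ 2.0709 -1.3423  0.0767]
grip_width 0.1719
joint_positions [ 1.0126  0.2783 -1.3108  1.9837  0.2973  1.0944 -0.2485]
ang 159.70114172705314 r 0.08307698427966517 yaw 100.14888716176831 Frad -1.5291229463949887 Ftan -12.02623390528091 Fz -4.356544543261089
```

>>> carry_out([
  {"offset":[0.0045,0.0022,0],"rot":[0,0,0],"gripper":0},
  {"offset":[0,0,0],"rot":[0,0,0],"gripper":0},
  {"offset":[0,0,0],"rot":[0,0,0],"gripper":0.35},
  {"offset":[0,0,0],"rot":[0,0,0],"gripper":0.35},
  {"offset":[0,0,0],"rot":[0,0,0],"gripper":0.35},
])

```text
time: 9.62
position: [0.4758, 0.065, 0.1033]
tool_rot: [-2.019, -2.406, 0.001]
ft_force: [-0.4, -0.5, 0.4]
grip_width: 0.338
```

```bash
python3 f.py
```

```text
time 9.625
position [0.4758 0.065  0.1033]
tool_rot [-2.0192e+00 -2.4063e+00  1.2000e-03]
ft_force [-0.4141 -0.4758  0.3518]
torque [ 0.0509 -0.0673  0.0321]
grip_width 0.3384
joint_positions [ 0.9963  0.2844 -1.3016  1.9814  0.308   1.1031 -0.2628]
ang 160.2167521624755 r 0.08416850813473997 yaw 99.99693786869815 Frad 0.22860814274253247 Ftan 0.5879233148527799 Fz 0.35182295246106343
```

>>> carry_out([
  {"offset":[0,0,-0.05],"rot":[0,0,0],"gripper":0.35},
  {"offset":[0,0,-0.05],"rot":[0,0,10],"gripper":0.35},
  {"offset":[0,0,0],"rot":[0,0,10],"gripper":0.5},
  {"offset":[0,0,0],"rot":[0,0,10],"gripper":0.5},
  {"offset":[-0.038,0.0388,0],"rot":[0,0,0],"gripper":0.5},
  {"offset":[-0.038,0.0388,0],"rot":[0,0,0],"gripper":0.5},
  {"offset":[-0.038,0.0388,0],"rot":[0,0,0],"gripper":0.5},
  {"offset":[-0.038,0.0388,0],"rot":[0,0,0],"gripper":0.5},
  {"offset":[0,0,0.03],"rot":[0,0,0],"gripper":0.5},
  {"offset":[0,0,0],"rot":[0,0,0],"gripper":0.5},
])

```text
time: 10.88
position: [0.5683, -0.1308, 0.1711]
tool_rot: [-2.57, -1.799, 0.004]
ft_force: [-0.2, 0.8, -0.1]
grip_width: 0.5
```

```bash
python3 f.py; python3 - <<'E'
from h import *
import pickle
S=cams.get_image('scene');D=cams.get_image('side');W=cams.get_image('wrist')
pickle.dump((S,D,W),open('v5.pkl','wb'))
cv2.imwrite('pics/s5.png',cv2.resize(S['img'][135:265,190:330,::-1],None,fx=4.5,fy=4.5,interpolation=cv2.INTER_CUBIC))
cv2.imwrite('pics/w5.png',cv2.resize(W['img'][:,:,::-1],None,fx=1.5,fy=1.5,interpolation=cv2.INTER_CUBIC))
E
```

```text
time 10.875
position [ 0.5683 -0.1308  0.1711]
tool_rot [-2.5699 -1.7987  0.0042]
ft_force [-0.183   0.8014 -0.1374]
torque [ 0.0223 -0.0367 -0.0224]
grip_width 0.4998
joint_positions [ 1.0687  0.4263 -1.1072  1.6679  0.3915  1.2996 -0.4615]
ang -85.46726962926955 r 0.16782565102782543 yaw 69.97708671333645 Frad -0.8133533836798547 Ftan -0.11906759123260707 Fz -0.13736922081902553
```

View pics/w5.png

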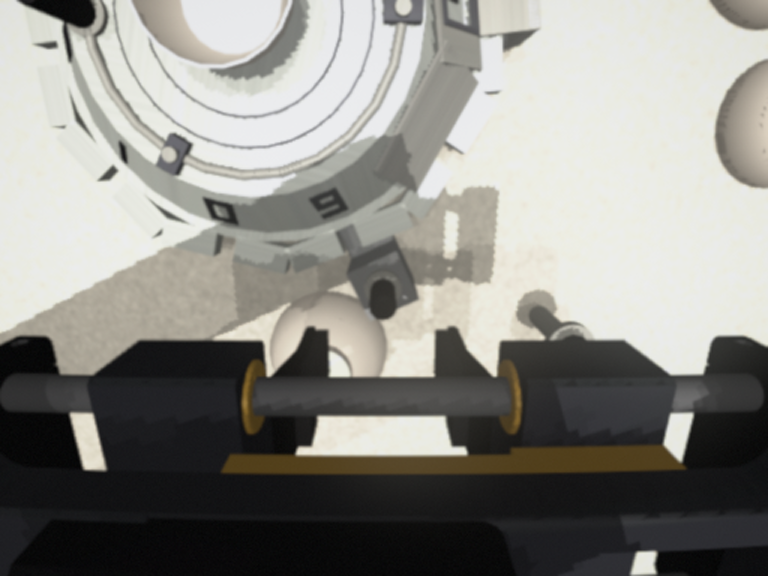

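View pics/s5.png

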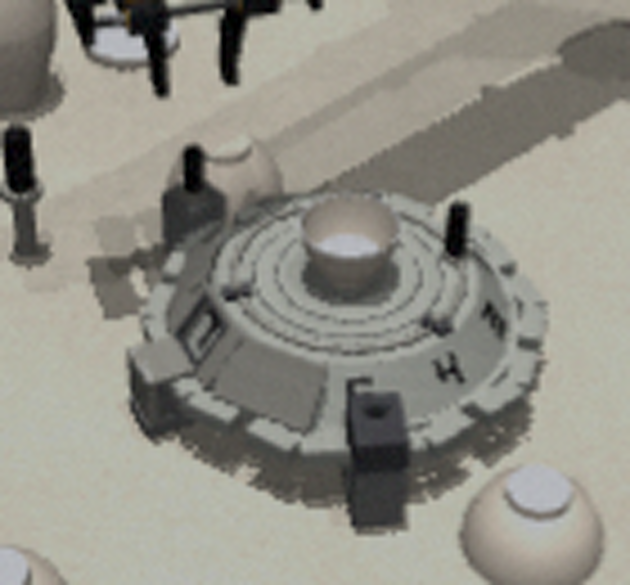

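```bash
python3 - <<'E'
from h import *
import pickle
S,D,W=pickle.load(open('v5.pkl','rb'))
cv2.imwrite('pics/w5c.png',cv2.resize(W['img'][150:240,210:410,::-1],None,fx=4,fy=4,interpolation=cv2.INTER_CUBIC))
w=lambda x,y:(x/1.5-.3,y/1.5-.3)
s=ctrl.get_state(); R=cv2.Rodrigues(np.array(s['tool_rot']))[0]
p=plane(W,w(383,307),.103);print('pin top',p,R.T@(p-s['position']))
p=plane(W,w(383,285),.067);print('pin base',p)
C=np.array([.555,.0365])
for n,q in {0:(221,211),9:(329,203)}.items():
    X=plane(W,w(*q),.070)[:2]-C; a=np.degrees(np.arctan2(X[1],X[0]))-(-12.55-36*(n-7)); print(n,np.hypot(*X),(a+180)%360-180)
E
```

```text
pin top [ 0.57087272 -0.13152909  0.103     ] [-0.00156263  0.00105285  0.07158286]
pin base [ 0.57173672 -0.12944776  0.067     ]
0 0.10628729796332345 -3.1593609049203906
9 0.10644994941553602 -3.303206681830261
```

View pics/w5c.png

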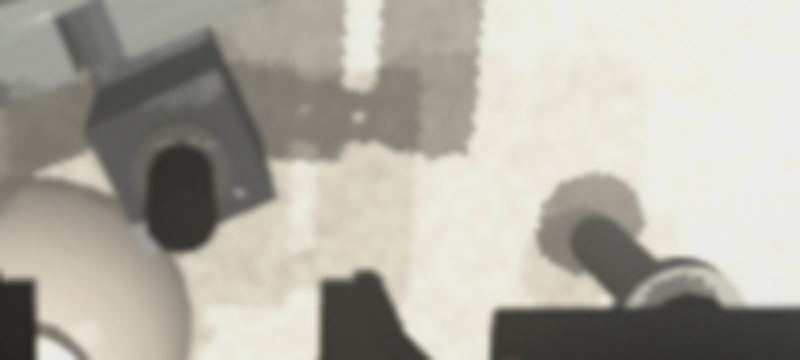

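>>> carry_out([
  {"offset":[0,0.0015,0.05],"rot":[0,0,0],"gripper":0.5},
  {"offset":[0,0,0.035],"rot":[0,0,0],"gripper":0.5},
  {"offset":[0,0,0.009],"rot":[0,0,0],"gripper":0.5},
  {"offset":[0,0,0],"rot":[0,0,0],"gripper":0.5},
])

```text
time: 11.52
position: [0.5721, -0.1308, 0.0807]
tool_rot: [2.572, 1.802, 0.001]
ft_force: [-0.8, 0.5, 0.7]
grip_width: 0.495
```

```bash
python3 f.py; python3 - <<'E'
from h import *
W=cams.get_image('wrist')
cv2.imwrite('pics/w6.png',cv2.resize(W['img'][150:340,150:370,::-1],None,fx=3,fy=3,interpolation=cv2.INTER_CUBIC))
E
```

```text
time 11.525
position [ 0.5721 -0.1308  0.0807]
tool_rot [2.5719e+00 1.8023e+00 1.2000e-03]
ft_force [-0.7856  0.5081  0.7019]
torque [ 0.0071 -0.0995 -0.0559]
grip_width 0.4947
joint_positions [ 1.0063  0.5198 -1.0372  1.7563  0.4883  1.1489 -0.5286]
ang -84.16590874139358 r 0.16822122558831124 yaw 70.04508776463774 Frad -0.5853458263453718 Ftan -0.7298696014200277 Fz 0.7018879571552724
```

View pics/w6.png

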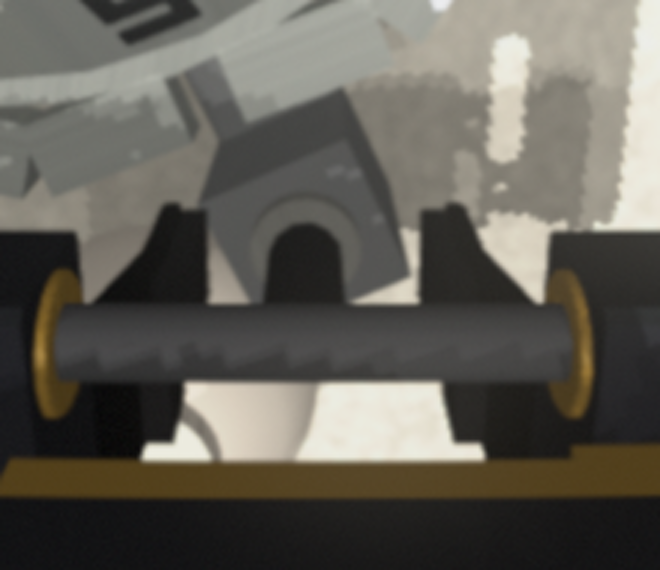

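>>> carry_out([
  {"offset":[0,-0.0015,0.001],"rot":[0,0,0],"gripper":0.5},
  {"offset":[0,0,0],"rot":[0,0,0],"gripper":0.5},
  {"offset":[0,0,0],"rot":[0,0,0],"gripper":0.0},
  {"offset":[0,0,0],"rot":[0,0,0],"gripper":0},
  {"offset":[0,0,0],"rot":[0,0,0],"gripper":0},
  {"offset":[0,0,0],"rot":[0,0,0],"gripper":0},
], grip_force=25)

```text
time: 12.32
position: [0.5701, -0.1308, 0.0785]
tool_rot: [2.573, 1.802, -0.0]
ft_force: [0.3, -0.1, 1.4]
grip_width: 0.176
```

```bash
python3 f.py
```

```text
time 12.325
position [ 0.5701 -0.1308  0.0785]
tool_rot [ 2.5734  1.802  -0.    ]
ft_force [ 0.295  -0.1219  1.4153]
torque [ 0.0202 -0.044  -0.0376]
grip_width 0.1762
joint_positions [ 1.0082  0.5194 -1.0367  1.7619  0.4883  1.1451 -0.5295]
ang -84.85219976056791 r 0.16795778724683044 yaw 70.00263794644248 Frad 0.14789256225158828 Ftan 0.28285865699110824 Fz 1.415312985666194
```

>>> carry_out([
  {"offset":[0,0,-0.02],"rot":[0,0,0],"gripper":0},
  {"offset":[0,0,-0.05],"rot":[0,0,0],"gripper":0},
  {"offset":[0,0,-0.05],"rot":[0,0,0],"gripper":0},
  {"offset":[0,0,-0.045],"rot":[0,0,0],"gripper":0},
])

```text
time: 12.82
position: [0.5699, -0.1302, 0.2466]
tool_rot: [2.572, 1.802, 0.001]
ft_force: [0.1, -0.6, -1.6]
grip_width: 0.172
```

>>> carry_out([
  {"offset":[0.0473,-0.0078,0],"rot":[0,0,4],"gripper":0},
  {"offset":[0.0466,-0.0111,0],"rot":[0,0,4],"gripper":0},
  {"offset":[0.0457,-0.0143,0],"rot":[0,0,4],"gripper":0},
  {"offset":[0.0446,-0.0175,0],"rot":[0,0,4],"gripper":0},
  {"offset":[0.0433,-0.0205,0],"rot":[0,0,4],"gripper":0},
  {"offset":[0.0417,-0.0235,0],"rot":[0,0,4],"gripper":0},
  {"offset":[0,0,0],"rot":[0,0,0],"gripper":0},
  {"offset":[0,0,0],"rot":[0,0,0],"gripper":0},
])

```text
time: 13.82
position: [0.6228, 0.1516, 0.2442]
tool_rot: [2.891, 1.229, -0.0]
ft_force: [-0.0, -0.6, -1.7]
grip_width: 0.177
```

```bash
python3 f.py; python3 - <<'E'
from h import *
import pickle
S=cams.get_image('scene');D=cams.get_image('side');W=cams.get_image('wrist')
pickle.dump((S,D,W),open('v7.pkl','wb'))
cv2.imwrite('pics/d7.png',cv2.resize(D['img'][100:290,140:340,::-1],None,fx=3,fy=3,interpolation=cv2.INTER_CUBIC))
cv2.imwrite('pics/s7.png',cv2.resize(S['img'][135:265,190:330,::-1],None,fx=4.5,fy=4.5,interpolation=cv2.INTER_CUBIC))
cv2.imwrite('pics/w7.png',cv2.resize(W['img'][:,:,::-1],None,fx=1.5,fy=1.5,interpolation=cv2.INTER_CUBIC))
E
```

```text
time 13.825
position [0.6228 0.1516 0.2442]
tool_rot [ 2.8906e+00  1.2287e+00 -4.0000e-04]
ft_force [-0.0201 -0.5721 -1.7036]
torque [-0.0573 -0.0515 -0.    ]
grip_width 0.1772
joint_positions [ 0.4671  0.4812 -1.037   1.4285  0.413   1.4636 -1.3296]
ang 59.507296905693956 r 0.1335837489348078 yaw 46.057062107627914 Frad -0.5031497688485176 Ftan -0.27299916265150764 Fz -1.7036277252050722
```

View pics/w7.png

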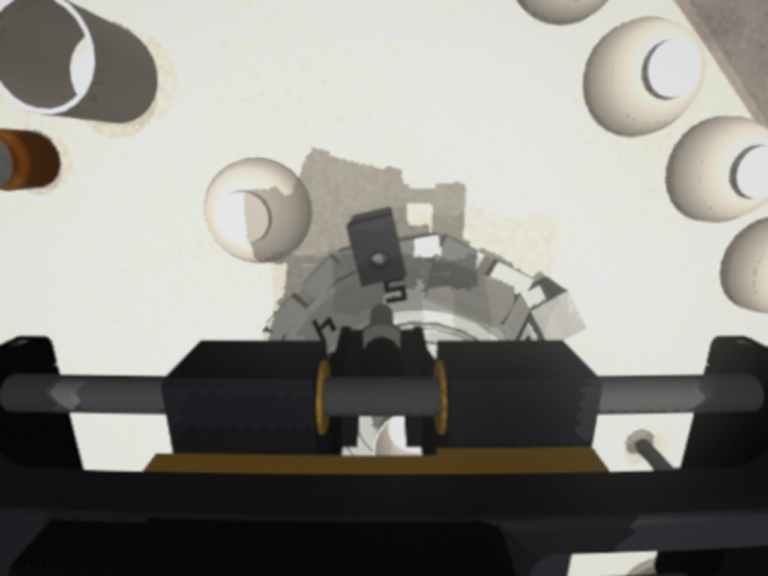

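View pics/d7.png

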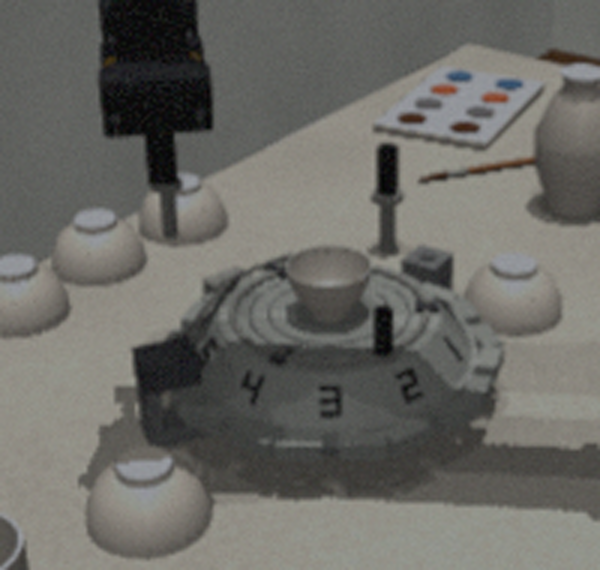

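View pics/s7.png

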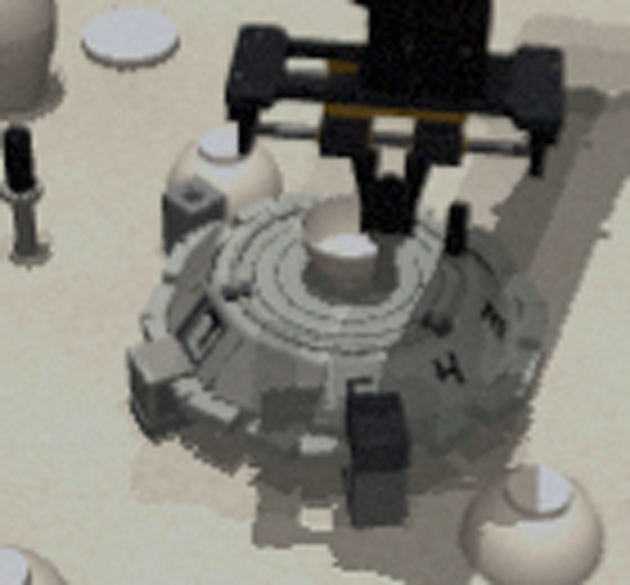

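```bash
python3 - <<'E'
from h import *
import pickle
S,D,W=pickle.load(open('v7.pkl','rb'))
cv2.imwrite('pics/w7c.png',cv2.resize(W['img'][130:240,210:300,::-1],None,fx=6,fy=6,interpolation=cv2.INTER_CUBIC))
w=lambda x,y:(x/1.5-.3,y/1.5-.3)
s=ctrl.get_state(); R=cv2.Rodrigues(np.array(s['tool_rot']))[0]
for n,q,z in [('bush',(379,258),.08),('tip',(381,314),.1837)]:
    p=plane(W,w(*q),z);print(n,p,R.T@(p-s['position']))
E
```

```text
bush [0.62616022 0.15491766 0.08      ] [ 0.00589376 -0.00175215  0.16370543]
tip [0.62234158 0.14870237 0.1837    ] [-1.30470426e-03 -8.65166549e-05  6.00120846e-02]
```

View pics/w7c.png

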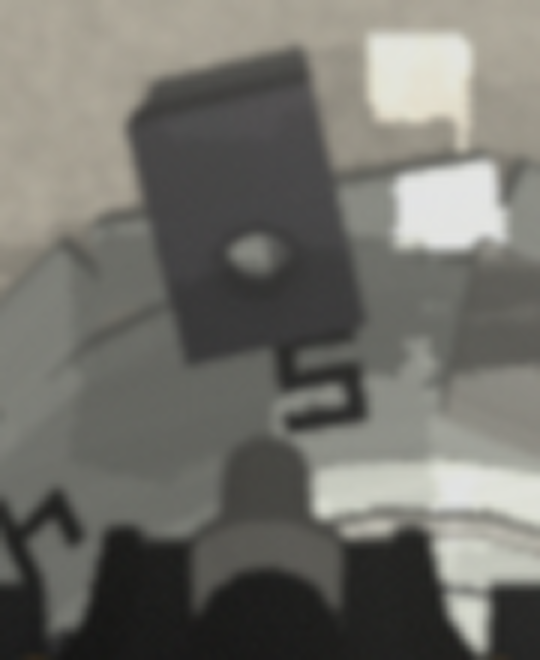

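>>> carry_out([
  {"offset":[0.002,-0.001,0.04],"rot":[0,0,0],"gripper":0},
  {"offset":[0.001,0,0.04],"rot":[0,0,0],"gripper":0},
  {"offset":[0,0,0.005],"rot":[0,0,0],"gripper":0},
  {"offset":[0,0,0],"rot":[0,0,0],"gripper":0},
  {"offset":[0,0,0],"rot":[0,0,0],"gripper":0},
])

```text
time: 14.6
position: [0.6255, 0.1548, 0.1607]
tool_rot: [2.892, 1.227, 0.005]
ft_force: [0.3, 0.9, -1.0]
grip_width: 0.174
```

```bash
python3 f.py; python3 - <<'E'
from h import *
import pickle
S=cams.get_image('scene');D=cams.get_image('side');W=cams.get_image('wrist')
pickle.dump((S,D,W),open('v8.pkl','wb'))
d=cv2.resize(D['img'][165:255,160:240,::-1],None,fx=6,fy=6,interpolation=cv2.INTER_CUBIC)
s=cv2.resize(S['img'][180:255,230:310,::-1],None,fx=6,fy=6,interpolation=cv2.INTER_CUBIC)
w=cv2.resize(W['img'][130:240,205:305,::-1],None,fx=5,fy=5,interpolation=cv2.INTER_CUBIC)
for n,a in zip('dsw',(d,s,w)): cv2.imwrite(f'pics/{n}8.png',a)
E
```

```text
time 14.6
position [0.6255 0.1548 0.1607]
tool_rot [2.8917 1.2265 0.0048]
ft_force [ 0.2786  0.9293 -0.9541]
torque [ 0.0097 -0.108  -0.0286]
grip_width 0.1738
joint_positions [ 0.4501  0.5397 -1.003   1.5325  0.4642  1.3221 -1.371 ]
ang 59.22264805050597 r 0.13771863147751395 yaw 45.96872295795799 Frad 0.941003405278388 Ftan 0.23617867639039067 Fz -0.9541498800934567
```

View pics/d8.png

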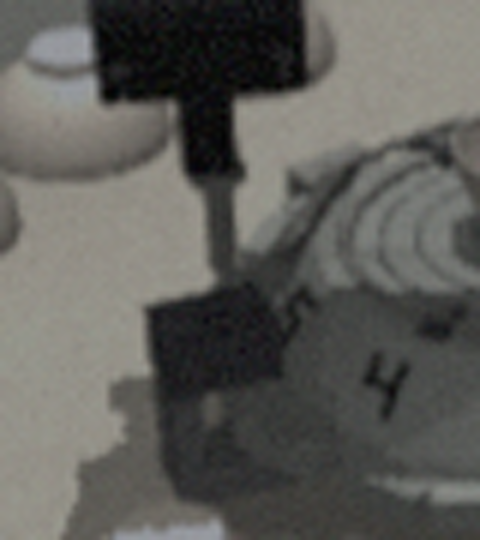

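View pics/s8.png

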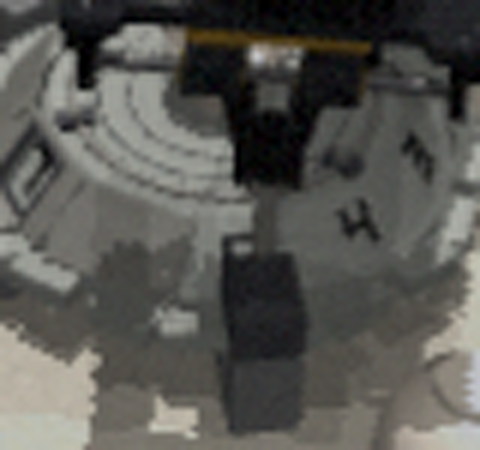

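View pics/w8.png

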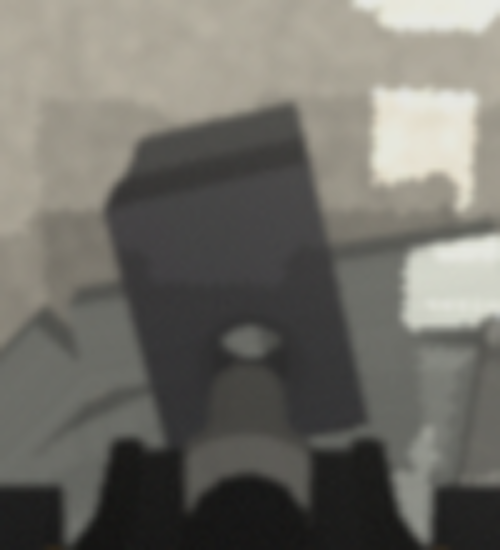

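```bash
python3 - <<'E'
from h import *
import pickle
S,D,W=pickle.load(open('v8.pkl','rb'))
s=ctrl.get_state(); R=cv2.Rodrigues(np.array(s['tool_rot']))[0]
print(s['position'])
for n,q,z in [('bush',(254.3,201.2),.078),('bush@80',(254.3,201.2),.08),('tip',(254.2,209.2),.1002)]:
    p=plane(W,q,z);print(n,p,R.T@(p-s['position']))
E
```

```text
[0.62499314 0.15487555 0.15992708]
bush [0.62422378 0.15295376 0.078     ] [-0.0020467   0.00067637  0.08192487]
bush@80 [0.62468243 0.15343606 0.08      ] [-0.00137799  0.00067383  0.07992592]
tip [0.62460661 0.15353339 0.1002    ] [-0.00132863  0.00057761  0.05972584]
```

>>> carry_out([
  {"offset":[0,0,0.012],"rot":[0,0,0],"gripper":0},
  {"offset":[0,0,0.006],"rot":[0,0,0],"gripper":0},
  {"offset":[0,0,0.003],"rot":[0,0,0],"gripper":0},
  {"offset":[0,0,0.003],"rot":[0,0,0],"gripper":0},
  {"offset":[0,0,0],"rot":[0,0,0],"gripper":0},
])

```text
time: 15.38
position: [0.6243, 0.1541, 0.1341]
tool_rot: [2.892, 1.227, -0.001]
ft_force: [0.9, -1.5, -3.7]
grip_width: 0.175
```

```bash
python3 f.py;python3 - <<'E'
from h import *
W=cams.get_image('wrist')
cv2.imwrite('pics/w9.png',cv2.resize(W['img'][130:240,205:305,::-1],None,fx=5,fy=5,interpolation=cv2.INTER_CUBIC))
E
```

```text
time 15.375
position [0.6243 0.1541 0.1341]
tool_rot [ 2.8916e+00  1.2270e+00 -1.1000e-03]
ft_force [ 0.9087 -1.5216 -3.7437]
torque [-0.3567 -0.081  -0.0311]
grip_width 0.1752
joint_positions [ 0.4427  0.5613 -0.9887  1.5614  0.4825  1.2829 -1.3834]
ang 59.49585344941845 r 0.13650581190191768 yaw 45.987771943262096 Frad -0.8497530377763188 Ftan -1.5552698564123204 Fz -3.7437264490189897
```

View pics/w9.png

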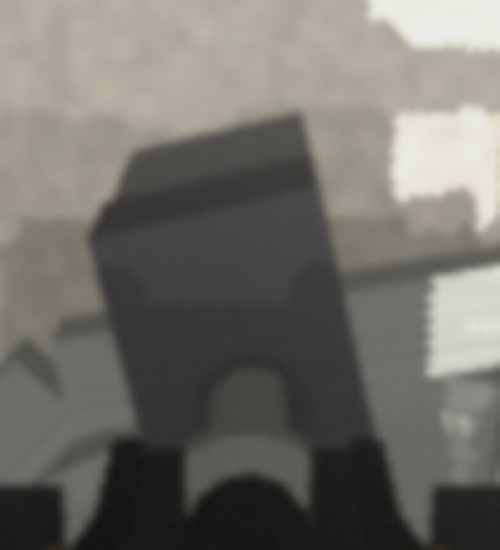

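>>> carry_out([
  {"offset":[0,0,0.004],"rot":[0,0,0],"gripper":0},
  {"offset":[0,0,0.004],"rot":[0,0,0],"gripper":0},
  {"offset":[0,0,0],"rot":[0,0,0],"gripper":0},
])

```text
time: 15.8
position: [0.6243, 0.1542, 0.126]
tool_rot: [2.892, 1.227, -0.001]
ft_force: [0.7, -1.7, -3.0]
grip_width: 0.176
```

```bash
python3 f.py
```

```text
time 15.8
position [0.6243 0.1542 0.126 ]
tool_rot [ 2.8917e+00  1.2272e+00 -9.0000e-04]
ft_force [ 0.687  -1.6613 -2.985 ]
torque [-0.557  -0.1924  0.059 ]
grip_width 0.1757
joint_positions [ 0.44    0.5682 -0.9841  1.5697  0.4887  1.2699 -1.3876]
ang 59.51268021340592 r 0.13657361666121967 yaw 45.99142387154308 Frad -1.0830172581987958 Ftan -1.4348980793843713 Fz -2.9849661441457065
```

>>> carry_out([
  {"offset":[0,0,0.004],"rot":[0,0,0],"gripper":0},
  {"offset":[0,0,0.004],"rot":[0,0,0],"gripper":0},
  {"offset":[0,0,0.003],"rot":[0,0,0],"gripper":0},
  {"offset":[0,0,0],"rot":[0,0,0],"gripper":0},
])

```text
time: 16.3
position: [0.6243, 0.1542, 0.115]
tool_rot: [2.892, 1.227, -0.001]
ft_force: [0.8, -2.6, -3.0]
grip_width: 0.176
```

>>> carry_out([
  {"offset":[0,0,0.001],"rot":[0,0,0],"gripper":0},
  {"offset":[0,0,0.001],"rot":[0,0,0],"gripper":0},
  {"offset":[0,0,0],"rot":[0,0,0],"gripper":0},
])

```text
time: 16.68
position: [0.6245, 0.1543, 0.1136]
tool_rot: [2.891, 1.227, -0.0]
ft_force: [0.1, -3.8, -0.8]
grip_width: 0.174
```

>>> carry_out([
  {"offset":[0,0,0.001],"rot":[0,0,0],"gripper":0},
  {"offset":[0,0,0],"rot":[0,0,0],"gripper":0},
])

```text
time: 16.92
position: [0.6245, 0.1543, 0.1125]
tool_rot: [2.891, 1.227, 0.0]
ft_force: [0.5, -3.7, -0.2]
grip_width: 0.177
```

>>> carry_out([
  {"offset":[0,0,0.001],"rot":[0,0,0],"gripper":0},
  {"offset":[0,0,0],"rot":[0,0,0],"gripper":0},
])

```text
time: 17.18
position: [0.6245, 0.1544, 0.1114]
tool_rot: [2.892, 1.227, -0.0]
ft_force: [0.7, -5.0, 1.4]
grip_width: 0.178
```

>>> carry_out([
  {"offset":[0,0,0.001],"rot":[0,0,0],"gripper":0},
  {"offset":[0,0,0],"rot":[0,0,0],"gripper":0},
])

```text
time: 17.42
position: [0.6245, 0.1544, 0.1105]
tool_rot: [2.892, 1.227, 0.0]
ft_force: [0.3, -4.2, 0.4]
grip_width: 0.179
```

>>> carry_out([
  {"offset":[0,0,0.001],"rot":[0,0,0],"gripper":0},
  {"offset":[0,0,0],"rot":[0,0,0],"gripper":0},
])

```text
time: 17.68
position: [0.6246, 0.1545, 0.1104]
tool_rot: [2.891, 1.227, 0.001]
ft_force: [-0.5, -6.1, 5.4]
grip_width: 0.173
```

```bash
python3 f.py
```

```text
time 17.675
position [0.6246 0.1545 0.1104]
tool_rot [2.8912e+00 1.2271e+00 6.0000e-04]
ft_force [-0.4944 -6.0921  5.4322]
torque [-1.3973  0.1029  0.0719]
grip_width 0.1733
joint_positions [ 0.4339  0.5822 -0.9749  1.5846  0.502   1.2447 -1.3968]
ang 59.46562235847226 r 0.13700871341535514 yaw 45.99729172447521 Frad -5.49844232690346 Ftan -2.669283249064786 Fz 5.432210582935023
```

>>> carry_out([
  {"offset":[0,0,-0.0005],"rot":[0,0,0],"gripper":0.4},
  {"offset":[0,0,0],"rot":[0,0,0],"gripper":0.4},
  {"offset":[0,0,0],"rot":[0,0,0],"gripper":0.4},
  {"offset":[0,0,-0.03],"rot":[0,0,0],"gripper":0.4},
  {"offset":[0,0,-0.045],"rot":[0,0,0],"gripper":0.4},
  {"offset":[0,0,-0.03],"rot":[0,0,0],"gripper":0.4},
  {"offset":[0,0,0],"rot":[0,0,0],"gripper":0.4},
])

```text
time: 18.55
position: [0.6254, 0.1563, 0.2178]
tool_rot: [-2.891, -1.229, -0.008]
ft_force: [-0.8, 0.8, -0.0]
grip_width: 0.401
```

```bash
python3 f.py; python3 - <<'E'
from h import *
import pickle
S=cams.get_image('scene');D=cams.get_image('side');W=cams.get_image('wrist')
pickle.dump((S,D,W),open('v10.pkl','wb'))
d=cv2.resize(D['img'][150:270,160:300,::-1],None,fx=4,fy=4,interpolation=cv2.INTER_CUBIC)
cv2.imwrite('pics/d10.png',d)
cv2.imwrite('pics/s10.png',cv2.resize(S['img'][135:265,190:330,::-1],None,fx=4.5,fy=4.5,interpolation=cv2.INTER_CUBIC))
E
```

```text
time 18.55
position [0.6254 0.1563 0.2178]
tool_rot [-2.8911 -1.2287 -0.0077]
ft_force [-0.7785  0.8275 -0.005 ]
torque [-0.0116 -0.0445 -0.0185]
grip_width 0.4013
joint_positions [ 0.4583  0.5001 -1.0281  1.4615  0.429   1.4149 -1.3461]
ang 59.57518587533303 r 0.13895879255344395 yaw 46.051133175545566 Frad 0.31929642701451194 Ftan 1.090319122660504 Fz -0.00497640881918654
```

View pics/d10.png

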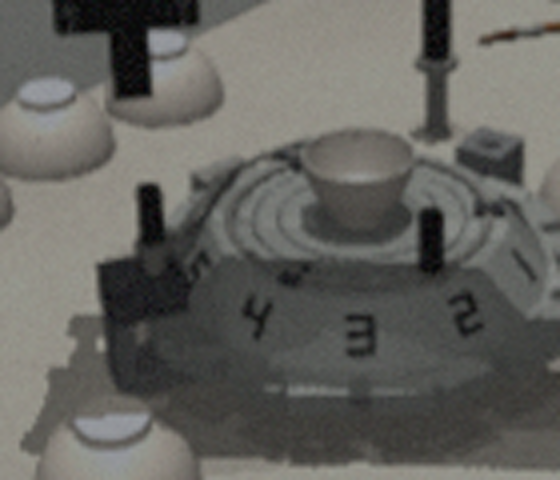

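View pics/s10.png

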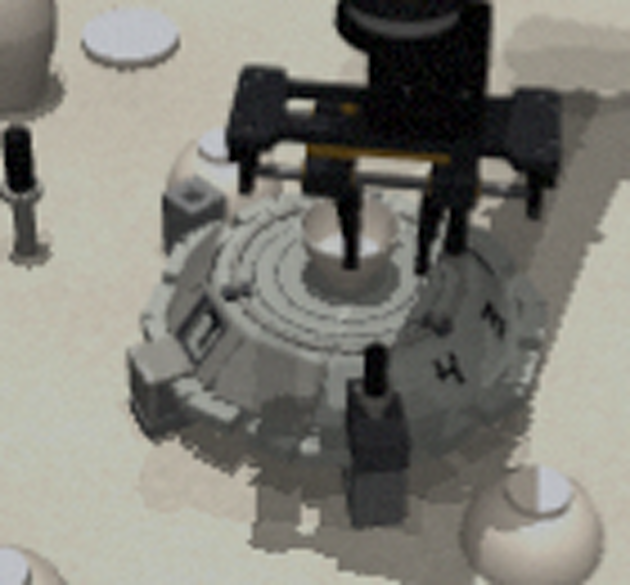

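>>> carry_out([
  {"offset":[-0.0421,-0.0108,0],"rot":[0,0,10],"gripper":0.4},
  {"offset":[-0.0434,-0.0033,0],"rot":[0,0,10],"gripper":0.4},
  {"offset":[-0.0433,0.0042,0],"rot":[0,0,0],"gripper":0.4},
  {"offset":[-0.0433,0.0042,0],"rot":[0,0,0],"gripper":0.4},
  {"offset":[0,0,0.045],"rot":[0,0,0],"gripper":0.4},
  {"offset":[0,0,0],"rot":[0,0,0],"gripper":0.4},
  {"offset":[0,0,0],"rot":[0,0,0],"gripper":0.4},
])

```text
time: 19.58
position: [0.4763, 0.0642, 0.1702]
tool_rot: [-3.058, -0.708, 0.001]
ft_force: [-0.2, -0.1, -0.8]
grip_width: 0.399
```

```bash
python3 f.py; python3 - <<'E'
from h import *
import pickle
W=cams.get_image('wrist')
pickle.dump(W,open('w11.pkl','wb'))
cv2.imwrite('pics/w11.png',cv2.resize(W['img'][:,:,::-1],None,fx=1.5,fy=1.5,interpolation=cv2.INTER_CUBIC))
E
```

```text
time 19.575
position [0.4763 0.0642 0.1702]
tool_rot [-3.0584e+00 -7.0790e-01  8.0000e-04]
ft_force [-0.2128 -0.0678 -0.7954]
torque [ 0.0093 -0.0185  0.0697]
grip_width 0.3993
joint_positions [ 0.8889  0.0693 -1.0959  1.9079  0.0635  1.2032 -1.3449]
ang 160.60406260140604 r 0.0834386882841708 yaw 26.06324065623165 Frad 0.17821647966036225 Ftan 0.13465727015051035 Fz -0.795386677853908
```

View pics/w11.png

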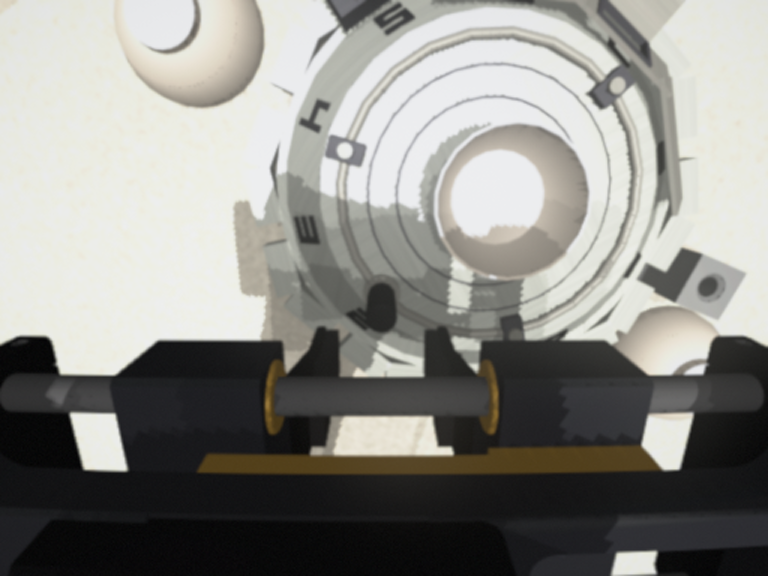

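```bash
python3 - <<'E'
from h import *
import pickle
W=pickle.load(open('w11.pkl','rb'))
w=lambda x,y:(x/1.5-.3,y/1.5-.3)
C=np.array([.555,.0365])
for n,q in {3:(307,230),4:(314,115),5:(393,18)}.items():
    X=plane(W,w(*q),.070)[:2]-C; a=np.degrees(np.arctan2(X[1],X[0]))-(-12.55-36*(n-7)); print(n,np.hypot(*X),(a+180)%360-180)
s=ctrl.get_state(); R=cv2.Rodrigues(np.array(s['tool_rot']))[0]
p=plane(W,w(381,320),.128); print(p,R.T@(p-s['position']))
print('bowl',plane(W,w(513,202),.130))
E
```

```text
3 0.10649466375616556 -3.799130104879623
4 0.10683456522954463 -3.3360987615587305
5 0.1070145720185389 -3.176683895812289
[0.47800634 0.0654726  0.128     ] [ 0.00142729 -0.00031752  0.0426161 ]
bowl [0.55550848 0.03745163 0.13      ]
```

>>> carry_out([
  {"offset":[0.001,0,0.035],"rot":[0,0,0],"gripper":0.4},
  {"offset":[0,0,0.03],"rot":[0,0,0],"gripper":0.4},
  {"offset":[0,0,0],"rot":[0,0,0],"gripper":0.4},
  {"offset":[0,0,0],"rot":[0,0,0],"gripper":0},
  {"offset":[0,0,0],"rot":[0,0,0],"gripper":0},
  {"offset":[0,0,0],"rot":[0,0,0],"gripper":0},
  {"offset":[0,0,0],"rot":[0,0,0],"gripper":0},
], grip_force=40)

```text
time: 20.5
position: [0.4776, 0.0651, 0.1062]
tool_rot: [-3.06, -0.708, -0.002]
ft_force: [-2.2, 2.7, 7.1]
grip_width: 0.17
```

```bash
python3 f.py
```

```text
time 20.5
position [0.4776 0.0651 0.1062]
tool_rot [-3.0603e+00 -7.0770e-01 -2.3000e-03]
ft_force [-2.2351  2.7313  7.0868]
torque [0.76   0.5004 0.012 ]
grip_width 0.1705
joint_positions [ 0.8293  0.1849 -1.0845  1.9791  0.1847  1.0809 -1.4518]
ang 159.70629911511628 r 0.08256401815027664 yaw 26.041935953574406 Frad 3.0436586901203477 Ftan -1.786580099098467 Fz 7.086802196369352
```

>>> carry_out([
  {"offset":[-0.0007,0.0007,0],"rot":[0,0,0],"gripper":0},
  {"offset":[-0.0007,0.0007,0],"rot":[0,0,0],"gripper":0},
  {"offset":[-0.0007,0.0007,0],"rot":[0,0,0],"gripper":0},
  {"offset":[-0.0007,0.0007,0],"rot":[0,0,0],"gripper":0},
  {"offset":[-0.0007,0.0007,0],"rot":[0,0,0],"gripper":0},
])

```text
time: 21.12
position: [0.4774, 0.0648, 0.1063]
tool_rot: [-3.054, -0.71, -0.012]
ft_force: [3.5, 12.5, -1.1]
grip_width: 0.172
```

```bash
python3 f.py
```

```text
time 21.125
position [0.4774 0.0648 0.1063]
tool_rot [-3.054  -0.7098 -0.0116]
ft_force [ 3.5244 12.548  -1.085 ]
torque [ 2.9224 -0.8193 -0.0469]
grip_width 0.1719
joint_positions [ 0.8403  0.1779 -1.0873  1.9836  0.1722  1.0733 -1.4362]
ang 159.94399441348853 r 0.08257162496977259 yaw 26.165969759199385 Frad 0.9925680948248145 Ftan -12.995716235708548 Fz -1.085007074948808
```

Friction taken up; now slow turning in small steps, watching the force.

>>> carry_out([
  {"offset":[-0.0004,0.0003,0],"rot":[0,0,0],"gripper":0},
  {"offset":[-0.0004,0.0003,0],"rot":[0,0,0],"gripper":0},
  {"offset":[-0.0004,0.0003,0],"rot":[0,0,0],"gripper":0},
  {"offset":[-0.0004,0.0003,0],"rot":[0,0,0],"gripper":0},
  {"offset":[-0.0004,0.0003,0],"rot":[0,0,0],"gripper":0},
  {"offset":[-0.0004,0.0003,0],"rot":[0,0,0],"gripper":0},
])

```text
time: 21.88
position: [0.4766, 0.0627, 0.1063]
tool_rot: [-3.053, -0.71, -0.014]
ft_force: [5.4, 13.6, -3.5]
grip_width: 0.164
```

```bash
python3 f.py
```

```text
time 21.875
position [0.4766 0.0627 0.1063]
tool_rot [-3.0533 -0.7104 -0.0139]
ft_force [ 5.4004 13.564  -3.4958]
torque [ 2.9392 -1.0998  0.0386]
grip_width 0.1636
joint_positions [ 0.848   0.1722 -1.0879  1.9871  0.1662  1.0707 -1.4263]
ang 161.5219203707188 r 0.08264023516434331 yaw 26.19359538120896 Frad -0.8229366686801236 Ftan -14.576340520006898 Fz -3.4958268377915824
```

>>> carry_out([
  {"offset":[-0.0003,0.0003,0],"rot":[0,0,0],"gripper":0},
  {"offset":[-0.0003,0.0003,0],"rot":[0,0,0],"gripper":0},
  {"offset":[-0.0003,0.0003,0],"rot":[0,0,0],"gripper":0},
  {"offset":[-0.0003,0.0003,0],"rot":[0,0,0],"gripper":0},
])

```text
time: 22.38
position: [0.4761, 0.061, 0.1064]
tool_rot: [-3.053, -0.71, -0.014]
ft_force: [4.0, 13.3, -3.1]
grip_width: 0.174
```

>>> carry_out([
  {"offset":[-0.0003,0.0003,0],"rot":[0,0,0],"gripper":0},
  {"offset":[-0.0003,0.0003,0],"rot":[0,0,0],"gripper":0},
  {"offset":[-0.0003,0.0003,0],"rot":[0,0,0],"gripper":0},
  {"offset":[-0.0003,0.0003,0],"rot":[0,0,0],"gripper":0},
])

```text
time: 22.88
position: [0.4756, 0.0594, 0.1063]
tool_rot: [-3.053, -0.71, -0.014]
ft_force: [5.4, 14.0, -3.8]
grip_width: 0.173
```

```bash
python3 f.py; python3 - <<'E'
from h import *
D=cams.get_image('side')
cv2.imwrite('pics/d12.png',cv2.resize(D['img'][150:270,160:300,::-1],None,fx=4,fy=4,interpolation=cv2.INTER_CUBIC))
E
```

```text
time 22.875
position [0.4756 0.0594 0.1063]
tool_rot [-3.0534 -0.7102 -0.0141]
ft_force [ 5.4392 14.0381 -3.8081]
torque [ 3.0244 -1.1211  0.0389]
grip_width 0.1729
joint_positions [ 0.8564  0.1668 -1.0875  1.9903  0.1607  1.0696 -1.4155]
ang 163.885322707788 r 0.08265099626909067 yaw 26.186980798247557 Frad -1.329064090953599 Ftan -14.996275299915569 Fz -3.8081117777123294
```

View pics/d12.png

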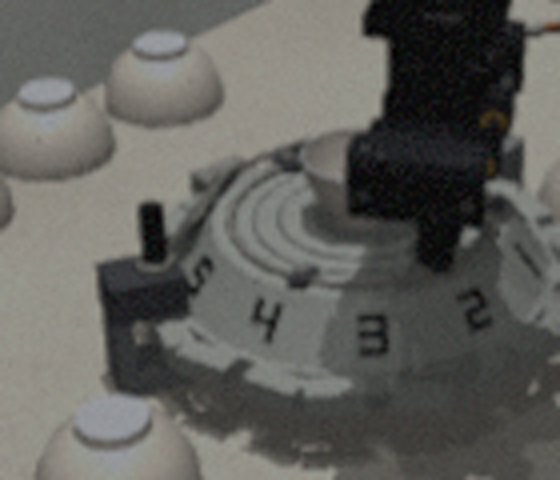

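>>> carry_out([
  {"offset":[0.0012,-0.0012,0],"rot":[0,0,0],"gripper":0},
  {"offset":[0.0012,-0.0012,0],"rot":[0,0,0],"gripper":0},
  {"offset":[0.0005,-0.0005,0],"rot":[0,0,0],"gripper":0},
  {"offset":[0,0,0],"rot":[0,0,0],"gripper":0},
])

```text
time: 23.42
position: [0.4757, 0.0596, 0.1063]
tool_rot: [-3.059, -0.708, -0.006]
ft_force: [0.4, 5.6, 2.7]
grip_width: 0.17
```

```bash
python3 f.py; python3 - <<'E'
from h import *
import pickle
D=cams.get_image('side');S=cams.get_image('scene'); pickle.dump((S,D),open('v13.pkl','wb'))
cv2.imwrite('pics/d13.png',cv2.resize(D['img'][180:260,165:235,::-1],None,fx=7,fy=7,interpolation=cv2.INTER_CUBIC))
cv2.imwrite('pics/s13.png',cv2.resize(S['img'][180:260,225:305,::-1],None,fx=7,fy=7,interpolation=cv2.INTER_CUBIC))
E
```

```text
time 23.425
position [0.4757 0.0596 0.1063]
tool_rot [-3.0587 -0.7084 -0.0064]
ft_force [0.4054 5.5667 2.7327]
torque [ 1.3335 -0.1008  0.0364]
grip_width 0.1701
joint_positions [ 0.8475  0.1726 -1.0854  1.9866  0.1713  1.0759 -1.4286]
ang 163.73611527378216 r 0.08260103973630165 yaw 26.08102390709325 Frad 1.1698546310938123 Ftan -5.457476211361699 Fz 2.7327333715097444
```

View pics/d13.png

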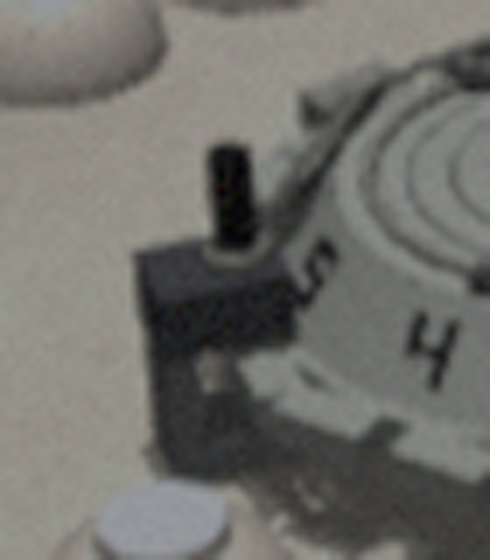

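View pics/s13.png

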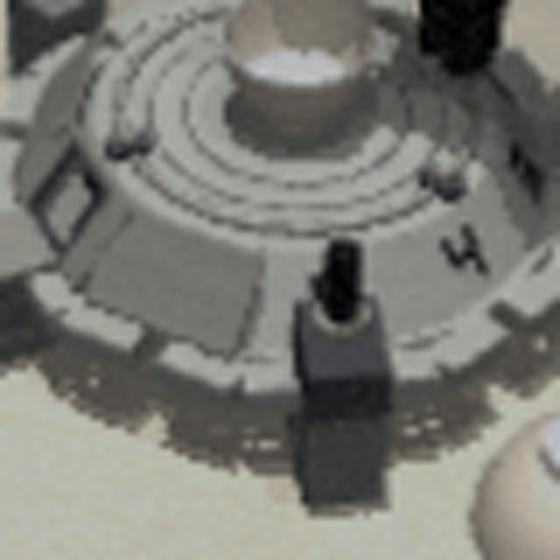

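```bash
python3 - <<'E'
from h import *
import pickle
S,D=pickle.load(open('v13.pkl','rb'))
x=tri([ray(S,(345/7+225-.4,245/7+180-.4)),ray(D,(230/7+165-.4,149/7+180-.4))]);print('home pin top',x)
S,D,W=pickle.load(open('v10.pkl','rb'))
x=tri([ray(S,(376/4.5+190-.4,349/4.5+135-.4)),ray(D,(148/4+160-.4,189/4+150-.4))]);print('before',x)
E
```

```text
home pin top (array([0.62194635, 0.14998876, 0.12212444]), [np.float64(0.0008233030048767053), np.float64(0.0008233030048766338)])
before (array([0.62447489, 0.14912492, 0.13221197]), [np.float64(0.0006262151299653607), np.float64(0.0006262151299653375)])
```

>>> carry_out([
  {"offset":[0.0008,-0.0008,0],"rot":[0,0,0],"gripper":0},
  {"offset":[0,0,0],"rot":[0,0,0],"gripper":0},
  {"offset":[0,0,0],"rot":[0,0,0],"gripper":0.35},
  {"offset":[0,0,0],"rot":[0,0,0],"gripper":0.35},
  {"offset":[0,0,0],"rot":[0,0,0],"gripper":0.35},
  {"offset":[0,0,-0.04],"rot":[0,0,0],"gripper":0.35},
  {"offset":[0,0,-0.05],"rot":[0,0,0],"gripper":0.35},
  {"offset":[0,0,-0.05],"rot":[0,0,0],"gripper":0.35},
  {"offset":[0,0,-0.04],"rot":[0,0,0],"gripper":0.35},
  {"offset":[0,0,0],"rot":[0,0,0],"gripper":0.35},
])

```text
time: 24.78
position: [0.4764, 0.0581, 0.2878]
tool_rot: [3.058, 0.705, 0.008]
ft_force: [-0.3, 0.2, 0.0]
grip_width: 0.35
```

```bash
python3 f.py; python3 - <<'E'
from h import *
import pickle
D=cams.get_image('side');S=cams.get_image('scene');W=cams.get_image('wrist'); pickle.dump((S,D,W),open('v14.pkl','wb'))
cv2.imwrite('pics/s14.png',cv2.resize(S['img'][135:265,190:330,::-1],None,fx=4.5,fy=4.5,interpolation=cv2.INTER_CUBIC))
cv2.imwrite('pics/w14.png',cv2.resize(W['img'][:,:,::-1],None,fx=1.5,fy=1.5,interpolation=cv2.INTER_CUBIC))
E
```

```text
time 24.775
position [0.4764 0.0581 0.2878]
tool_rot [3.0583 0.7048 0.0076]
ft_force [-0.348   0.1877  0.0345]
torque [ 0.0091 -0.0078 -0.0476]
grip_width 0.3504
joint_positions [ 0.9804 -0.0769 -1.0863  1.7402 -0.0661  1.4323 -1.2137]
ang 164.6631948917325 r 0.08154121177860829 yaw 25.95575872988245 Frad 0.3852329370535305 Ftan -0.08893076787079783 Fz 0.034504745032107764
```

View pics/s14.png

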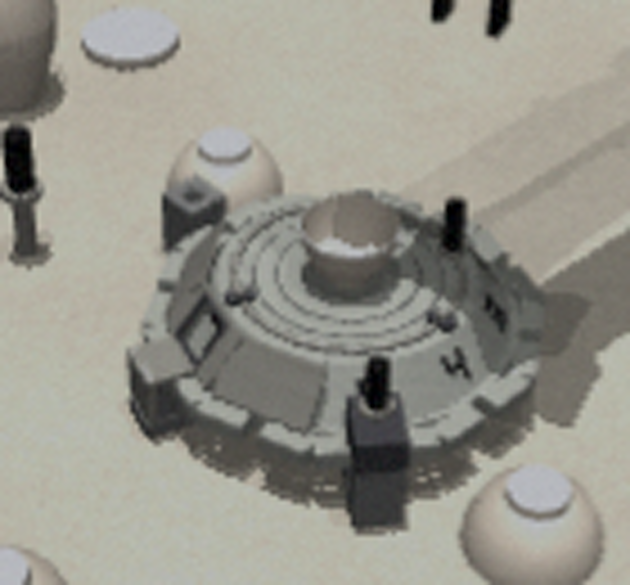

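View pics/w14.png

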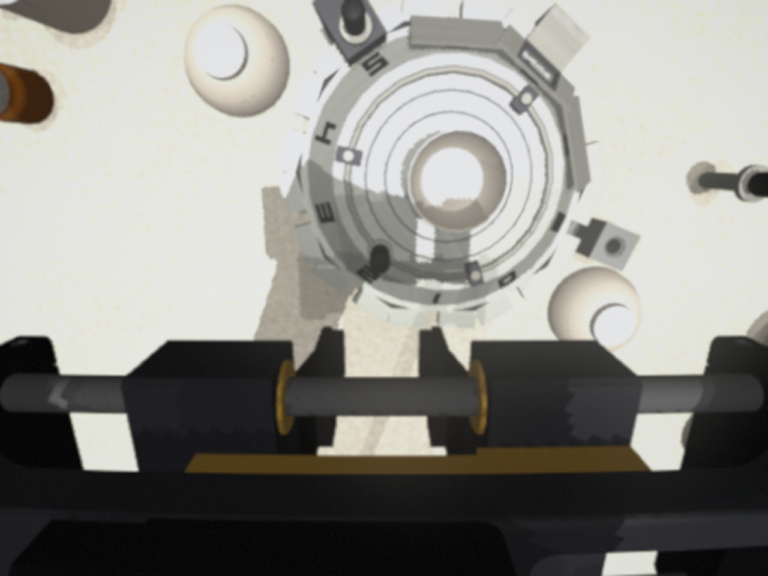

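```bash
python3 - <<'E'
from h import *
import pickle
S,D,W=pickle.load(open('v14.pkl','rb'))
w=lambda x,y:(x/1.5-.3,y/1.5-.3)
C=np.array([.555,.0365])
for n,q in {5:(375,64),4:(325,132),3:(324,212),0:(507,279)}.items():
    X=plane(W,w(*q),.070)[:2]-C; a=np.degrees(np.arctan2(X[1],X[0]))-(-12.55-36*(n-7)); print(n,np.hypot(*X).round(4),(a+180)%360-180)
X=plane(W,w(380,264),.128)[:2]; d=X-C; t=np.radians(-12.55); print('crank rel stand',d@[np.cos(t),np.sin(t)],d@[-np.sin(t),np.cos(t)])
print('bowl',plane(W,w(458,181),.130)[:2]-C)
a=cv2.resize(S['img'][195:225,222:250,::-1],None,fx=12,fy=12,interpolation=cv2.INTER_CUBIC)
b=cv2.resize(W['img'][20:60,330:400,::-1],None,fx=6,fy=6,interpolation=cv2.INTER_CUBIC)
cv2.imwrite('pics/win.png',np.hstack([cv2.resize(a,(336,360)),cv2.copyMakeBorder(b,0,120,0,0,0)]))
E
```

```text
5 0.1064 0.7297158680772782
4 0.1072 0.5453209406906581
3 0.1076 -0.09157468853126716
0 0.1053 -0.03204754337207305
crank rel stand -0.08186330989962694 0.005913039754727732
bowl [-0.00011425  0.00076342]
```

View pics/win.png

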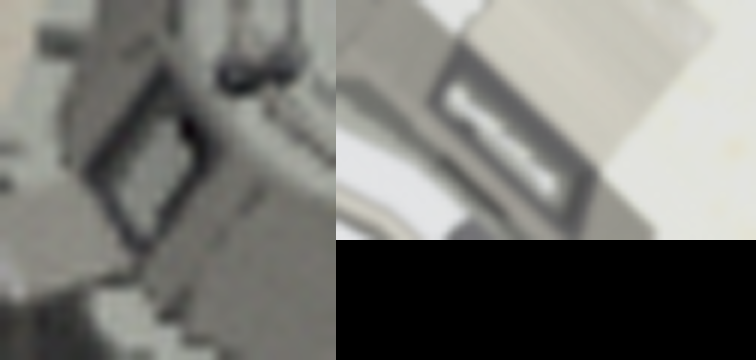

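```bash
python3 -c "
from bench import workorder,ctrl
print(workorder.close_job(), ctrl.get_state()['time'])"
```

```text
the job is handed in; nothing more can be done
the job is handed in; nothing more can be done
```

The 7 is in the window and the drum is locked: the index pin is home in the bush and notch. The job was handed in at about 25 s, and no verdict came back.

**What I did:** I gripped the crank and turned the drum anticlockwise about 145°, to roughly 3° short of the 7. I moved the parked pin into the bush and lowered it until it stood on the rim, at about 5 N in the wrist reading. I then turned the crank slowly at its normal friction force of about 15 N until the pin dropped in, let go and drew the arm clear.

**Last checks:**
- **Pin:** its top is at z 122 mm by two-view measurement, against 123 mm when home. Both views show the collar on the bush.
- **Drum:** the numerals 5, 4, 3 and 0 are within 0.8° of where they should be with 7 in the window.
- **Crank:** it is opposite the window, 5.9 mm off centre, against a limit of 12 mm.
- **Bowl:** it is under 1 mm from the middle of the wheel.
- **Robot:** it was touching nothing, with wrist force near zero.

**Checks that were weak or disagreed:**
- **The 7 itself:** it was not clearly readable in the last enlarged view of the window, which was too coarse and oblique. That it is the 7 rests on the other numerals and the crank.
- **Solid crank:** the force showed no clear jump as the pin dropped, so I judged the drop from the pictures.
- **Cameras:** the fixed cameras and the wrist camera differed by 3–5 mm on the bush and axis. I aligned the pin with the wrist camera close up.
- **Other ware:** it looked undisturbed in the pictures, but I did not measure its positions.

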